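Gauge the fixture's bores, fit the matching pins, shut the kit drawer

ROBOT

A 6-joint arm with a two-finger parallel gripper is mounted at the origin on a cart in front of the work surface, level with it; the furniture and walls round the work are solid. World frame = base frame: x ahead of the robot, y to its left, z up, the work surface at z = 0. Lengths are in m, angles in rad, forces in N, time in s.
With the tool pointing down it reaches from about 0.275 to 0.975 m from the base axis. Payload 8.4 kg.
Tool frame: the origin (TCP) lies between the finger pads; the fingertips stand bot.nose_length ahead of it and the grasp point (between the pads) lies 8 mm behind it (bot.nose_length is the distance from the TCP to the fingertips, in m); y points along the fingers, z is the direction in which the jaws open and shut, and the axes are right-handed (so a half turn about y gives the same grasp; the last joint's range is limited). The gripper opens to 92 mm and grips with 3 to 60 N. Pads are 20 mm wide; open, the fingers measure 128 mm over their backs; the gripper's body (75 mm by 189 mm) begins 69 mm behind the grasp point.
Start: joints at [-1.24, 0.353, 1.633, -0, 1.155, -0.002], TCP at [0.204, -0.591, 0.226] pointing down, gripper open.
Joint ranges: [-2.63, 2.63], [-0.92, 2.1], [0.06, 2.66], [-1.3, 4.44], [0, 2.69], [-3.02, 3.02]. Speed limits (rad/s): [2.22, 2.22, 2.79, 3.14, 3.14, 3.14].

INTERFACE

Orientations are given as a 3x3 rotation matrix whose columns are the frame's x, y, z axes.
In Python, from rig import observe, imaging, order, bot gives the robot as it stands. The module is installed in compiled form; this text tells all that it offers.
- The arm moves only by the tool play_rows, never from a script. Its arguments are lists of equal length, an entry for each row: "delta_rot": the turn, a rotation vector about the tool's x, y, z in rad, a list of three; "travel": the shift along the tool's x, y, z in m, a list of three; "hand": the opening, from 0 (shut) to 1 (fully open). In form: {"delta_rot": [[ax, ay, az], ...], "travel": [[dx, dy, dz], ...], "hand": [hand, ...]}. A call has 1 to 10 rows; each row is the pose to reach, as a shift and turn from the pose commanded when the call began, along the tool's axes at that moment; what a row does not reach only later rows make up. A row lasts 1/10 s, in which the tool goes at most 50 mm and 8.59 degrees, less where a joint would pass 70% of its speed; a pose out of reach is approached as far as the arm can. A call with a gripper value outside its range is refused whole. The fingers move at their own pace and stop on an object; the grip force is fixed at half the most. Time passes only in rows, so rows that repeat a pose let the fingers close. It gives the time, the measured TCP pose, the force and the opening at its end, in the units of the state.
- observe(): the state, without advancing time (a new reading comes with each control period).
- imaging.read_camera(name): name is "side" or "top"; returns a dict with "color" (384x512x3 uint8, red, green, blue), "range_z" (384x512 float32, m along the optical axis (not along the pixel's ray), 0 where there is no reading), "camera_matrix" (3x3 intrinsics, pixels), "origin" and "rotation" of the camera in the world. Camera axes: x right, y down, z forward; pixel columns grow to the right and rows downward; lengths in m; the calibration is good to about 2 mm. A picture is of the moment at which its call begins.
- order.hand_in(): hands the job in, once; it reports no verdict.
The state is a dict: "time_s": time; "joint_pos": joint angles; "joint_velocities": joint speeds; "effort": joint torques, N m; "tool_pos": TCP position; "orientation": TCP orientation; "contact_force": force on the tool from outside, world axes, zero at the start; "torque": the same for the moment, N m; "gripper_width": opening from 0.0 (shut) to 1.0 (fully open).
Only numpy, scipy, OpenCV 4.12 (cv2) and the standard library are available. Lean on these libraries where they do the work, as an engineer would, in place of code of your own. Each camera call takes 0.05 s, during which the arm holds its last target.

TASK

Some bores of the pin fixture are marked with an orange washer: find out how deep each of these is by touching its bottom with the depth rod, beginning with the one nearest the brass post and working away from it. When all of them are gauged, put the rod back upright in its wooden stand, then stand in each marked bore the pin from the open kit drawer that comes out level with the top of the brass post, leaving the other pins in their pockets. Finally push the drawer fully home past its catch; disturb none of the other things on the bench.

Things in the scene. Friction and masses are not known exactly. Their poses are not given: they have to be found in the camera images.
- fixture: Fixed aluminium block, 56 (x) x 220 (y) x 50 mm, origin at the centre of its underside, z up. Four vertical blind bores in its top, 14 mm wide, in a row along y at y = +58, +16, -26 and -68 mm (x = 0). A brass post stands on the top at y = +96 mm and ends 22 mm above the top. Steel ears at the foot reach to x = +-50 mm, 15 mm high, at y = +-85 mm.
- bore_1 (a point): Centre of the mouth of the bore nearest the brass post, level with the block's top. Like all four it has a 2 mm chamfer and a flat floor. The bores are 14, 22, 30 and 38 mm deep, one each; which is which changes from start to start and cannot be told from outside.
- washer_1: Loose orange washer, 30 mm outside, 20 mm inside, 3 mm thick, 30 g, lying on top of the block round the bore at fixture y = +58 mm (the bore nearest the brass post); it marks the bore as wanted. Origin on the bore's axis at the level of the block's top. None if this bore is not marked.
- washer_2: Loose orange washer, 30 mm outside, 20 mm inside, 3 mm thick, 30 g, lying on top of the block round the bore at fixture y = +16 mm; it marks the bore as wanted. Origin on the bore's axis at the level of the block's top. None if this bore is not marked.
- washer_3: Loose orange washer, 30 mm outside, 20 mm inside, 3 mm thick, 30 g, lying on top of the block round the bore at fixture y = -26 mm; it marks the bore as wanted. Origin on the bore's axis at the level of the block's top. None if this bore is not marked.
- washer_4: Loose orange washer, 30 mm outside, 20 mm inside, 3 mm thick, 30 g, lying on top of the block round the bore at fixture y = -68 mm; it marks the bore as wanted. Origin on the bore's axis at the level of the block's top. None if this bore is not marked.
- pin_36_mid (a point): Loose steel pin with a yellow band at its top, 12 mm across, 36 mm long, 45 g, with a small chamfer at the foot; this point is half-way along its axis, z points to its banded top. It stands at the start in a pocket of the drawer, 42 mm from the next pin. It stands level with the brass post in a bore that is 14 mm deep.
- pin_44_mid (a point): Loose steel pin with a green band at its top, 12 mm across, 44 mm long, 45 g, with a small chamfer at the foot; this point is half-way along its axis, z points to its banded top. It stands at the start in a pocket of the drawer, 42 mm from the next pin. It stands level with the brass post in a bore that is 22 mm deep.
- pin_52_mid (a point): Loose steel pin with a blue band at its top, 12 mm across, 52 mm long, 45 g, with a small chamfer at the foot; this point is half-way along its axis, z points to its banded top. It stands at the start in a pocket of the drawer, 42 mm from the next pin. It stands level with the brass post in a bore that is 30 mm deep.
- pin_60_mid (a point): Loose steel pin with a red band at its top, 12 mm across, 60 mm long, 45 g, with a small chamfer at the foot; this point is half-way along its axis, z points to its banded top. It stands at the start in a pocket of the drawer, 42 mm from the next pin. It stands level with the brass post in a bore that is 38 mm deep.
- drawer (a joint): How far the kit drawer is pushed in, in m: 0 fully out, 0.110 fully home against its stop. It slides along +x of drawer_front with about 3 N of friction; in the last 10 mm it goes over a spring catch (5 to 15 N in all), which then holds it.
- drawer_front (a point): Centre of the drawer's flat front face, 184 mm wide (y), 4 to 50 mm over the worktop, looking to -x of this frame, towards the robot; +x is the way it is pushed in, z up. The pin pockets lie in a row along y, 62 mm in +x of this face, at y = +63, +21, -21 and -63 mm. 30 mm of clear space lies between the front panel and their block; the drawer's sides are 34 mm high.
- case: Wooden case that the drawer slides into, 125 mm deep, 184 mm wide, 96 mm high, fixed, same x and y directions as the drawer. Its open front begins 120 mm in +x of the drawer's front face when the drawer is fully out. The pin pockets in the drawer are 14 mm wide and 14 mm deep, floor 16 mm and mouth 30 mm over the worktop.
- rod_tip (a point): Flat lower end of the loose depth rod, on its axis; z points up along the rod. Steel shaft 8 mm across, 78 mm long from the tip to a black round handle 22 mm across and 40 mm long; 60 g in all.
- rod_grip (a point): Centre of the black handle of the depth rod, 98 mm above its tip.
- stand_hole (a point): Centre of the mouth of the hole in the depth rod's loose wooden stand, a block 70 x 70 x 36 mm, 600 g, on the worktop. The hole is 11 mm wide with a 2 mm chamfer, 30 mm deep; the rod stands in it at the start. Lamp hoods hang over the bench behind it and to both sides: move across near the robot rather than in a wide arc.
- small_pot: Small brass pot with lid, 30 mm across, 44 mm high, a bystander. Origin under its centre.
- copper_pot: Small copper-coloured pot with lid, 34 mm across, 38 mm high, a bystander. Origin under its centre.
- eye_loupe: Folding loupe, 24 x 59 x 13 mm, a bystander. Origin under its centre.

How it is judged:
By the outcome, as a careful person would: the job done as asked, in the order asked, and still so for the second after the job is handed in, with the robot touching nothing.
Of washer_1, washer_2, washer_3, washer_4 only 3 to 4 are there at a start; the rules pass over those that are not, and their reading is None.
At some moment in a run one of rod_stand may be knocked a few centimetres aside while the robot is not near it.
It also fails if it takes over 210 s, if anything falls off the work surface, if the arm or the gripper's body presses on something with over 40 N, if the wrist force passes 120 N, or if a joint passes its speed limit or range.

## Working session

There is one attempt and no reset: what is moved stays moved. The work goes in short steps, Python scripts to look and compute and a tool call to move; the robot and the scene stay as the last step left them, time stands still between calls to the robot, and variables do not carry over. Pictures are saved under pics/ and viewed, and the job is handed in when it is done.

Besides the shell and the picture viewer there is one more tool, called as name(argument=value, ...) on one line, values as JSON. play_rows: Moves the arm, as the interface text tells. Its arguments: {"type":"object","properties":{"delta_rot":{"type":"array","items":{"type":"array","items":{"type":"number"}}},"travel":{"type":"array","items":{"type":"array","items":{"type":"number"}}},"hand":{"type":"array","items":{"type":"number"}}},"required":["delta_rot","travel","hand"]}

```bash
mkdir -p pics; ls; python3 - <<'E'
from rig import observe, imaging, order, bot
import cv2,numpy as np
s=observe(); print({k:np.round(v,4).tolist() for k,v in s.items()}); print(bot.nose_length, dir(bot))
for n in ("side","top"):
    d=imaging.read_camera(n); np.savez(f"{n}0.npz",**d)
    cv2.imwrite(f"pics/{n}0.png",d["color"][:,:,::-1]); print(n,d["camera_matrix"].round(1).tolist(),d["origin"],d["rotation"].round(3).tolist())
E
```

```text
pics
{'time_s': 0.0, 'joint_pos': [-1.2404, 0.3537, 1.6341, 0.0, 1.1552, -0.0024], 'joint_velocities': [0.002, -0.0, 0.0002, 0.0001, -0.0008, 0.0003], 'effort': [-0.0011, -59.3841, -33.4214, 0.0694, 0.0233, -0.0001], 'tool_pos': [0.204, -0.5902, 0.2248], 'orientation': [[-0.9451, -0.0005, 0.3267], [-0.3267, 0.0014, -0.9451], [-0.0, -1.0, -0.0015]], 'contact_force': [0.4586, -0.3694, -0.1627], 'torque': [0.0379, 0.033, 0.0431], 'gripper_width': 1.0005}
0.011 ['Unreachable', '__class__', '__delattr__', '__dict__', '__dir__', '__doc__', '__eq__', '__format__', '__ge__', '__getattribute__', '__getstate__', '__gt__', '__hash__', '__init__', '__init_subclass__', '__le__', '__lt__', '__module__', '__ne__', '__new__', '__reduce__', '__reduce_ex__', '__repr__', '__setattr__', '__sizeof__', '__str__', '__subclasshook__', '__weakref__', 'nose_length']
side [[346.6, 0.0, 252.8], [0.0, 346.6, 190.5], [0.0, 0.0, 1.0]] [ 0.31535708 -1.06193772  0.82184219] [[0.988, -0.076, 0.137], [-0.155, -0.599, 0.786], [0.022, -0.797, -0.603]]
top [[371.1, 0.0, 256.5], [0.0, 371.1, 199.1], [0.0, 0.0, 1.0]] [ 0.28744336 -0.10552503  1.56870415] [[0.004, -0.992, 0.13], [-1.0, -0.004, 0.001], [-0.0, -0.13, -0.992]]
```

View pics/top0.png

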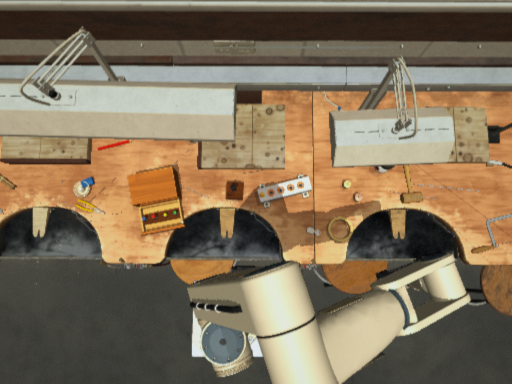

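View pics/side0.png

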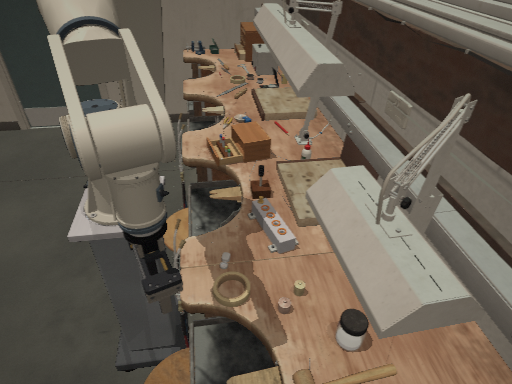

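```bash
cat > h.py <<'E'
import numpy as np,cv2
def load(f): return dict(np.load(f))
def pt(d,u,v,z=None):
    K=d["camera_matrix"];r=np.array([(u-K[0,2])/K[0,0],(v-K[1,2])/K[1,1],1.]);w=d["rotation"]@r
    if z is not None: return d["origin"]+w*((z-d["origin"][2])/w[2])
    return d["origin"]+w*d["range_z"][int(round(v)),int(round(u))]
def proj(d,p):
    c=d["rotation"].T@(np.asarray(p)-d["origin"]);K=d["camera_matrix"];return K[0,0]*c[0]/c[2]+K[0,2],K[1,1]*c[1]/c[2]+K[1,2]
def crop(d,u0,v0,u1,v1,k,fn):
    c=d["color"][v0:v1,u0:u1,::-1];c=cv2.resize(c,None,fx=k,fy=k,interpolation=cv2.INTER_CUBIC)
    # ticks
    for u in range(u0,u1):
        if u%10==0: cv2.line(c,((u-u0)*k,0),((u-u0)*k,6 if u%50 else 14),(255,0,255),1)
    for v in range(v0,v1):
        if v%10==0: cv2.line(c,(0,(v-v0)*k),(6 if v%50 else 14,(v-v0)*k),(255,0,255),1)
    cv2.imwrite(fn,c)
E
python3 - <<'E'
from h import *
t=load("top0.npz");s=load("side0.npz")
crop(t,120,160,220,235,8,"pics/a1.png")
crop(t,220,160,320,235,8,"pics/a2.png")
crop(s,200,110,300,185,8,"pics/a3.png")
crop(s,230,160,330,260,6,"pics/a4.png")
E
```

```text
(no output)
```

View pics/a1.png

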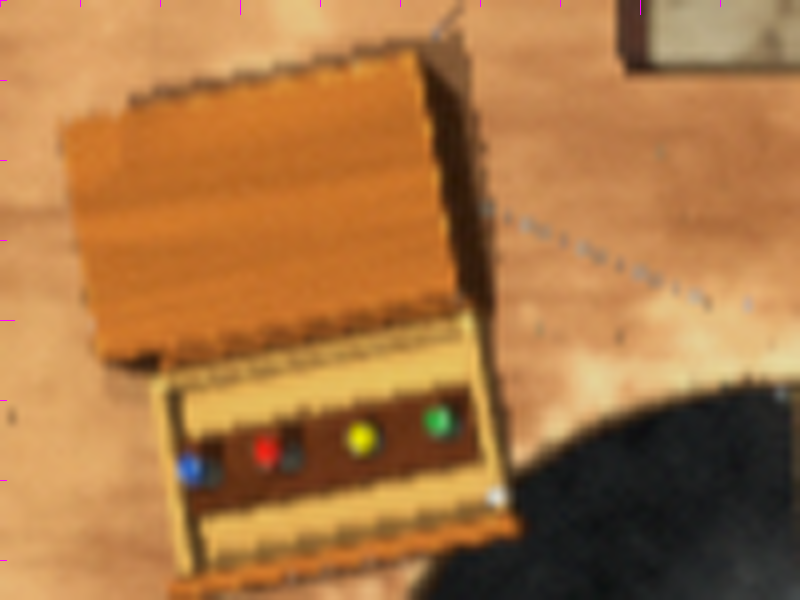

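View pics/a2.png

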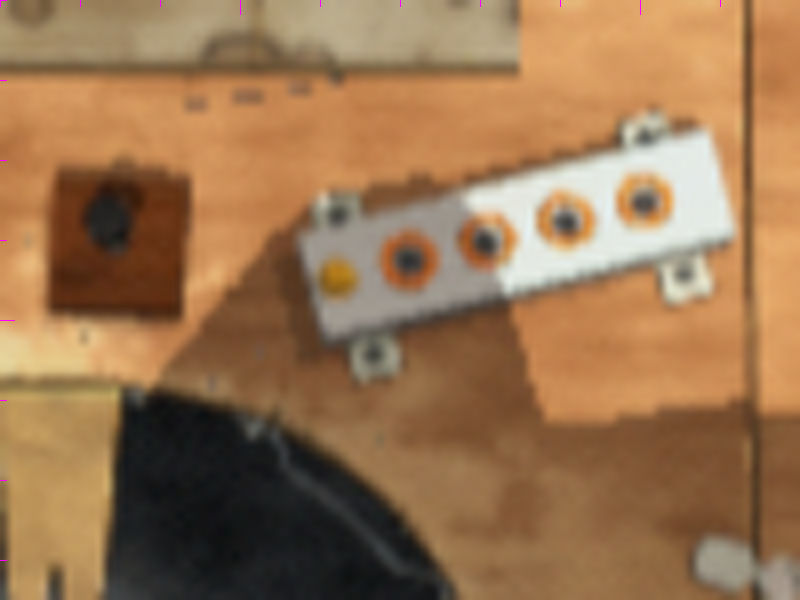

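View pics/a3.png

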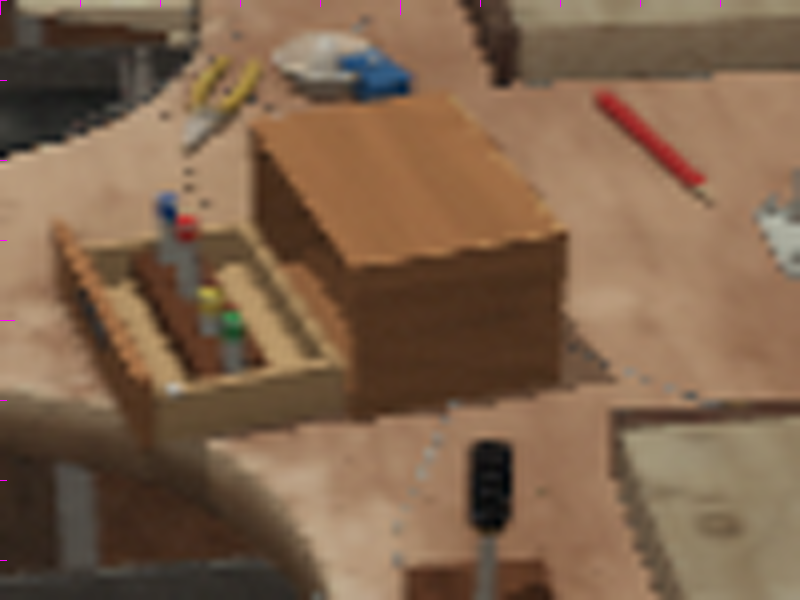

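View pics/a4.png

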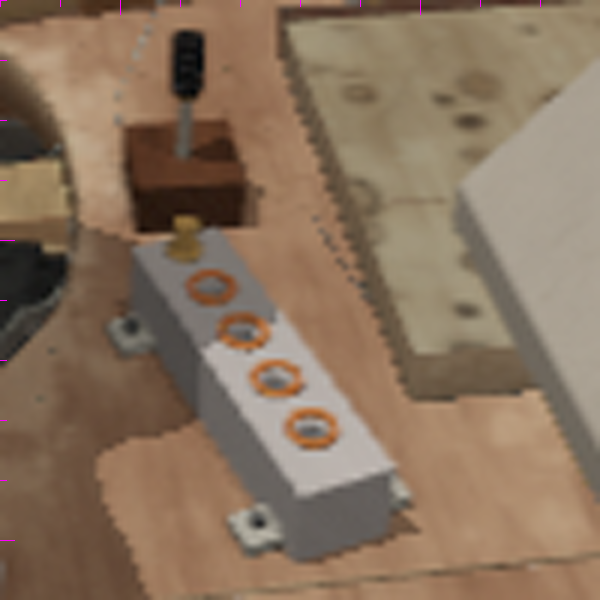

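```bash
cat > fit.py <<'E'
from h import *
from scipy.optimize import least_squares
def blobs(d,lo,hi,box,amin=3,show=False):
    hsv=cv2.cvtColor(d["color"],cv2.COLOR_RGB2HSV); u0,v0,u1,v1=box
    m=np.zeros(hsv.shape[:2],np.uint8); m[v0:v1,u0:u1]=cv2.inRange(hsv,np.array(lo),np.array(hi))[v0:v1,u0:u1]
    n,l,st,c=cv2.connectedComponentsWithStats(m)
    return [(c[i].round(2).tolist(),int(st[i,4])) for i in range(1,n) if st[i,4]>=amin]
E
python3 - <<'E'
from fit import *
t=load("top0.npz");s=load("side0.npz")
print("orange top",blobs(t,(5,140,120),(20,255,255),(262,175,312,200)))
print("orange side",blobs(s,(5,140,100),(20,255,255),(255,200,295,238)))
for n,lo,hi in (("red",(0,170,120),(5,255,255)),("yel",(24,180,140),(34,255,255)),("grn",(45,100,60),(80,255,255)),("blu",(100,100,60),(125,255,255))):
    print(n,blobs(t,lo,hi,(140,205,180,225)),blobs(s,lo,hi,(205,125,240,160)))
# post
print(t["color"][194,258:268].tolist())
hs=cv2.cvtColor(s["color"],cv2.COLOR_RGB2HSV)
hb=cv2.cvtColor(t["color"],cv2.COLOR_RGB2HSV)
print("post",blobs(t,(15,140,80),(30,255,255),(258,188,266,200)),blobs(s,(15,100,60),(30,255,255),(255,192,266,206)))
# handle black
print("handle",blobs(t,(0,0,0),(180,255,75),(226,180,244,196)),blobs(s,(0,0,0),(180,255,60),(255,162,268,180)))
E
```

```text
orange top [([275.93, 178.39], 245), ([310.62, 178.25], 8), ([297.6, 184.6], 5), ([302.67, 184.0], 3), ([292.0, 187.57], 7), ([282.8, 189.0], 5), ([287.8, 187.4], 5), ([270.64, 192.24], 25), ([278.57, 190.43], 7), ([298.45, 197.11], 104), ([262.5, 194.5], 8)]
orange side [([260.64, 201.09], 11), ([266.0, 206.45], 11), ([263.33, 209.17], 6), ([267.33, 213.33], 3), ([270.94, 215.12], 16), ([275.65, 222.71], 17), ([281.67, 228.78], 9), ([281.27, 232.91], 11)]
red [([153.0, 216.0], 9)] []
yel [([164.75, 214.25], 8)] []
grn [([174.67, 212.11], 9)] []
blu [([143.86, 218.29], 7)] []
[[112, 97, 86], [143, 124, 97], [139, 101, 43], [171, 117, 27], [174, 121, 28], [176, 128, 37], [166, 134, 83], [158, 148, 136], [159, 151, 142], [160, 143, 133]]
post [([261.71, 194.5], 14)] [([260.46, 199.31], 35)]
handle [([233.55, 186.53], 49)] [([260.94, 170.31], 54)]
```

```bash
python3 - <<'E'
from fit import *
t=load("top0.npz");s=load("side0.npz")
def wc(d,u,v,ru,rv):
    h=cv2.cvtColor(d["color"],cv2.COLOR_RGB2HSV).astype(float)
    c=d["color"].astype(float); w=(c[...,0]-c[...,2])/(c.sum(2)+1)
    w=np.clip(w-0.13,0,None)
    for _ in range(6):
        V,U=np.mgrid[0:384,0:512]; m=((U-u)/ru)**2+((V-v)/rv)**2<=1
        ww=w*m; u,v=(ww*U).sum()/ww.sum(),(ww*V).sum()/ww.sum()
    return u,v
T=[wc(t,*p,5.5,5.5) for p in ((270.6,192.1),(280.5,189.7),(290.2,187.2),(300,184.8))]
S=[wc(s,*p,6.5,5) for p in ((264.7,207.5),(270,214.8),(275.5,222.5),(281.5,231))]
print(np.round(T,2).tolist(),np.round(S,2).tolist())
ys=[.058,.016,-.026,-.068]
for nm,cams in (("top",[(t,T)]),("side",[(s,S)]),("both",[(t,T),(s,S)])):
    def f(p,full=False):
        r=[]
        for d,P in cams:
            for y,q in zip(ys,P):
                X=[p[0]-np.sin(p[2])*y,p[1]+np.cos(p[2])*y,.0525]
                r+=list(np.array(proj(d,X))-q)
        return r
    o=least_squares(f,[.53,-.2,.2]); print(nm,o.x.round(4),np.round(o.fun,2).tolist())
    for y in ys: print((o.x[0]-np.sin(o.x[2])*y).round(4),(o.x[1]+np.cos(o.x[2])*y).round(4))
# depth check
for u,v in ((275,188),(262,194)): print(pt(t,u,v).round(4))
print(pt(s,268,218), pt(s,261,197))
# post top z=.072
print("post t",pt(t,261.7,194.5,.070)); print("post s z.066",pt(s,260.5,198.5,.064))
# stand
E
```

```text
[[270.62, 192.22], [279.87, 189.97], [290.21, 187.3], [300.02, 184.74]] [[264.94, 207.44], [270.13, 214.7], [275.68, 222.76], [281.59, 230.96]]
top [ 0.5289 -0.218   0.2556] [-0.16, 0.09, 0.41, -0.16, -0.11, 0.0, -0.13, 0.07]
0.5142 -0.1619
0.5248 -0.2025
0.5355 -0.2431
0.5461 -0.2838
side [ 0.531  -0.2165  0.2521] [-0.02, -0.01, 0.04, 0.15, 0.03, -0.09, -0.04, -0.04]
0.5165 -0.1603
0.527 -0.201
0.5375 -0.2417
0.5479 -0.2823
both [ 0.5301 -0.2175  0.2542] [-0.29, -0.21, 0.28, -0.45, -0.24, -0.27, -0.25, -0.19, -0.26, 0.19, -0.18, 0.37, -0.17, 0.13, -0.22, 0.19]
0.5155 -0.1613
0.526 -0.202
0.5366 -0.2426
0.5472 -0.2833
[ 0.5332 -0.1809  0.0469]
[ 0.5048 -0.1267  0.0679]
[ 0.5170766  -0.21407951  0.0510186 ] [ 0.50791647 -0.12666038  0.07304051]
post t [ 0.50242081 -0.12548801  0.07      ]
post s z.066 [ 0.50700649 -0.12356683  0.064     ]
```

```bash
python3 - <<'E'
from fit import *
t=load("top0.npz");s=load("side0.npz")
p=pt(s,260.94,170.31,.104);print("side grip",p, "proj top",proj(t,p),"proj top of handle",proj(t,[p[0],p[1],.124]))
print("top handle (z~.115)",pt(t,233.55,186.53,.110))
# stand top corners in top view: a2 px
for x,y in ((60,175),(190,180),(182,318),(50,310)):
    print(pt(t,220+x/8-.44,160+y/8-.44,.036).round(4))
# rod shaft in side: base at hole
for x,y in ((184,155),):
    print("shaft base side",pt(s,230+x/6-.42,160+y/6-.42,.036))
for x,y in ((125,128),(232,122),(245,180),(132,188)):
    print("side corner",pt(s,230+x/6-.42,160+y/6-.42,.036).round(4))
# pins
L=dict(blu=.052,red=.060,yel=.036,grn=.044); P={}
for n,u,v in (("blu",143.86,218.29),("red",153,216),("yel",164.75,214.25),("grn",174.67,212.11)):
    P[n]=pt(t,u,v,.016+L[n]); print(n,P[n].round(4))
for n,x,y in (("blu",167,208),("red",186,228),("yel",208,300),("grn",231,326)):
    print(n,"side",pt(s,200+x/8-.44,110+y/8-.44,.016+L[n]-.004).round(4))
E
```

```text
side grip [ 0.52769813 -0.00677081  0.104     ] proj top (np.float64(232.13142291307054), np.float64(186.91486180459447)) proj top of handle (np.float64(231.79999230736163), np.float64(186.0922793761025))
top handle (z~.115) [ 0.52828858 -0.01280404  0.11      ]
[0.562  0.0194 0.036 ]
[ 0.5596 -0.0488  0.036 ]
[ 0.4867 -0.0452  0.036 ]
[0.4907 0.0235 0.036 ]
shaft base side [ 0.52707756 -0.0091231   0.036     ]
side corner [0.4941 0.025  0.036 ]
side corner [0.5646 0.0229 0.036 ]
side corner [ 0.5607 -0.0402  0.036 ]
side corner [ 0.4887 -0.0395  0.036 ]
blu [0.4034 0.3516 0.068 ]
red [0.4122 0.3127 0.076 ]
yel [0.4216 0.2716 0.052 ]
grn [0.4298 0.2294 0.06  ]
blu side [0.4051 0.3558 0.064 ]
red side [0.4128 0.3163 0.072 ]
yel side [0.4208 0.2769 0.048 ]
grn side [0.4294 0.2338 0.056 ]
```

```bash
cat > go.py <<'E'
import numpy as np,sys
from scipy.spatial.transform import Rotation as R
from rig import observe
def plan(x,y,z,yaw):
    s=observe(); O=np.array(s["orientation"]); p=np.array(s["tool_pos"])
    zc=np.array([np.cos(yaw),np.sin(yaw),0]); yc=np.array([0,0,-1.]); T=np.c_[np.cross(yc,zc),yc,zc]
    print("t",round(s["time_s"],2),"pos",p.round(4),"yaw",round(float(np.arctan2(O[1,2],O[0,2])),4),"q",np.round(s["joint_pos"],2),"F",np.round(s["contact_force"],1),"w",round(s["gripper_width"],3))
    print("travel",(O.T@(np.array([x,y,z])-p)).round(4).tolist(),"rot",R.from_matrix(O.T@T).as_rotvec().round(4).tolist())
if __name__=="__main__": plan(*map(float,sys.argv[1:5]))
E
python3 go.py .527 -.0105 .2 .254
```

```text
t 0.1 pos [ 0.204  -0.5903  0.2249] yaw -1.238 q [-1.24  0.35  1.63 -0.    1.16 -0.  ] F [0.5 1.  0.5] w 1.0
travel [-0.4947, 0.0255, -0.4424] rot [0.0011, -1.492, -0.0009]
```

play_rows(delta_rot=[[0.001,-1.492,-0.001],[0.001,-1.492,-0.001],[0.001,-1.492,-0.001],[0.001,-1.492,-0.001],[0.001,-1.492,-0.001],[0.001,-1.492,-0.001],[0.001,-1.492,-0.001],[0.001,-1.492,-0.001],[0.001,-1.492,-0.001],[0.001,-1.492,-0.001]], travel=[[-0.495,0.01,-0.442],[-0.495,0.01,-0.442],[-0.495,0.01,-0.442],[-0.495,0.01,-0.442],[-0.495,0.01,-0.442],[-0.495,0.01,-0.442],[-0.495,0.01,-0.442],[-0.495,0.01,-0.442],[-0.495,0.01,-0.442],[-0.495,0.01,-0.442]], hand=[0.6,0.6,0.6,0.6,0.6,0.6,0.6,0.6,0.6,0.6])

```text
time_s: 1.1
tool_pos: [0.4483, -0.1522, 0.218]
orientation: [[0.257, 0.0, 0.966], [-0.966, -0.001, 0.257], [0.001, -1.0, 0.0]]
contact_force: [0.6, -1.6, 0.7]
gripper_width: 0.599
```

```bash
python3 go.py .527 -.0105 .2 .254
```

```text
t 1.1 pos [ 0.4483 -0.1522  0.218 ] yaw 0.26 q [-0.33  0.12  1.96 -0.    1.06 -0.59] F [ 0.6 -1.6  0.7] w 0.599
travel [-0.1167, 0.0179, 0.1125] rot [-0.0001, 0.006, 0.0014]
```

play_rows(delta_rot=[[0,0,0],[0,0,0],[0,0,0],[0,0,0],[0,0,0]], travel=[[-0.115,0.018,0.112],[-0.115,0.018,0.112],[-0.115,0.018,0.112],[-0.115,0.018,0.112],[-0.115,0.018,0.112]], hand=[0.6,0.6,0.6,0.6,0.6])

```text
time_s: 1.6
tool_pos: [0.5275, -0.0134, 0.1993]
orientation: [[0.254, -0.001, 0.967], [-0.967, -0.001, 0.254], [0.001, -1.0, -0.001]]
contact_force: [-0.7, -0.9, -0.2]
gripper_width: 0.596
```

```bash
python3 go.py .527 -.0105 .2 .254; python3 - <<'E'
from h import *
from rig import imaging
for n in ("side","top"):
    d=imaging.read_camera(n); np.savez(f"{n}1.npz",**d)
    if n=="side": crop(d,210,100,310,200,6,"pics/b1.png")
    else: crop(d,180,140,280,240,6,"pics/b2.png")
E
python3 go.py .527 -.0105 .2 .254
```

```text
t 1.6 pos [ 0.5275 -0.0134  0.1993] yaw 0.2571 q [-0.03  0.23  1.87 -0.    1.04 -0.28] F [-0.7 -0.9 -0.2] w 0.596
travel [-0.0029, -0.0007, 0.0002] rot [0.0011, 0.0031, 0.001]
t 1.7 pos [ 0.5266 -0.0155  0.1996] yaw 0.2545 q [-0.03  0.23  1.87 -0.    1.04 -0.28] F [-0.3 -0.9 -0.4] w 0.599
travel [-0.0047, -0.0004, 0.0016] rot [0.0012, 0.0005, 0.0014]
```

View pics/b1.png

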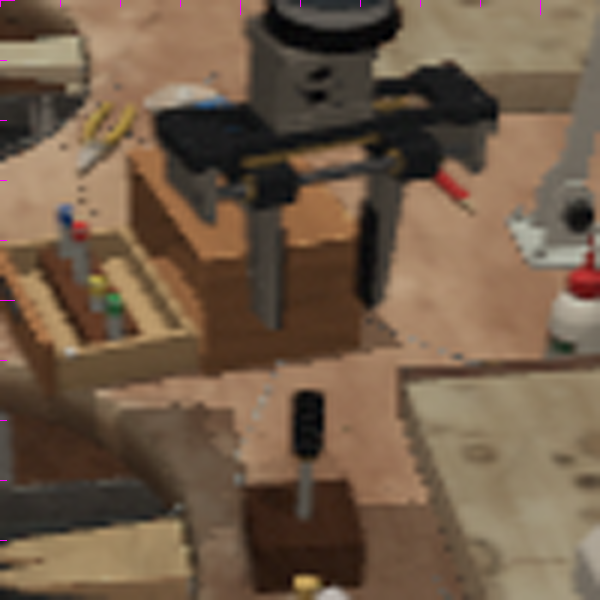

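View pics/b2.png

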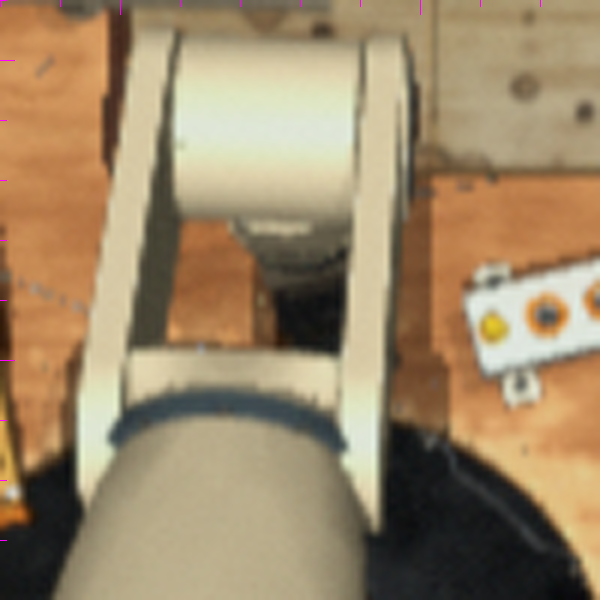

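```bash
python3 - <<'E'
from h import *
s=load("side1.npz")
p=np.array([.5266,-.0155,.1996-.011]); j=np.array([.967,.254,0]); w=np.array([-.254,.967,0])
for a in (-.0276,.0276,0):
  for b in (-.01,0,.01):
    u,v=proj(s,p+a*j+b*w); print(a,b,(u-210+.42)*6,(v-100+.42)*6)
E
```

```text
-0.0276 -0.01 278.43900372488974 330.92662346584746
-0.0276 0 271.5151663373324 322.6931724487032
-0.0276 0.01 264.6728951515438 314.55671552447643
0.0276 -0.01 363.2722151929378 313.1298928593816
0.0276 0 355.9552722118468 305.1217812663773
0.0276 0.01 348.72326234671175 297.2066256896045
0 -0.01 321.17262892503754 321.96175225133334
0 0 314.04891392483785 313.8421992106895
0 0.01 307.00849989708775 305.81759194821393
```

play_rows(delta_rot=[[0.001,0,0.001],[0.001,0,0.001],[0.001,0,0.001],[0.001,0,0.001],[0.001,0,0.001],[0.001,0,0.001]], travel=[[-0.003,0.0,0.001],[-0.003,0.03,0.001],[-0.003,0.06,0.001],[-0.003,0.09,0.001],[-0.003,0.104,0.001],[-0.003,0.104,0.001]], hand=[0.6,0.6,0.6,0.6,0.6,0.6])

```text
time_s: 2.3
tool_pos: [0.5261, -0.0126, 0.0946]
orientation: [[0.25, -0.002, 0.968], [-0.968, 0.0, 0.25], [-0.001, -1.0, -0.002]]
contact_force: [0.5, -0.1, 1.2]
gripper_width: 0.606
```

```bash
python3 - <<'E'
from h import *
from rig import imaging
n="side"
d=imaging.read_camera(n); np.savez(f"{n}2.npz",**d)
crop(d,230,130,290,190,10,"pics/b3.png")
E
python3 go.py .527 -.012 .096 .254
```

```text
t 2.35 pos [ 0.5272 -0.0124  0.0959] yaw 0.2529 q [-0.03  0.37  1.95 -0.    0.82 -0.28] F [-0.1 -0.3  0.3] w 0.602
travel [-0.0004, -0.0001, -0.0001] rot [0.0001, -0.0011, 0.0]
```

View pics/b3.png

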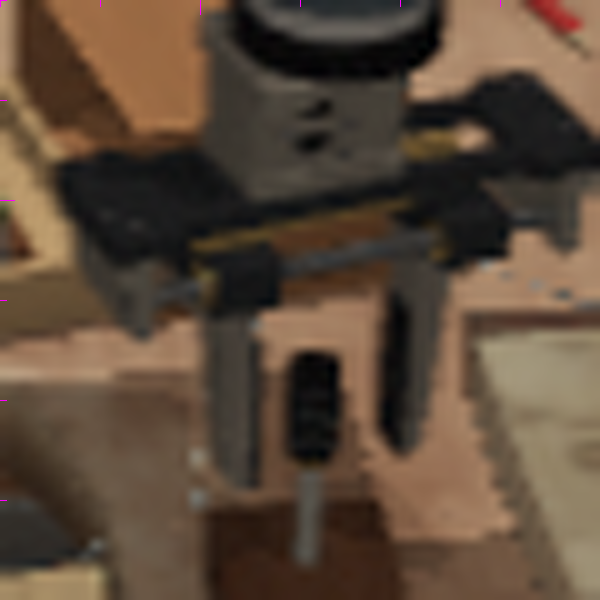

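play_rows(delta_rot=[[0,0,0],[0,0,0],[0,0,0],[0,0,0],[0,0,0],[0,0,0],[0,0,0],[0,0,0]], travel=[[0,0,0],[0,0,0],[0,0,0],[0,0,0],[0,0,0],[0,0,0],[0,0,0],[0,0,0]], hand=[0.4,0.3,0.2,0.15,0.1,0.1,0.1,0.1])

```text
time_s: 3.15
tool_pos: [0.5277, -0.0117, 0.0963]
orientation: [[0.251, 0.001, 0.968], [-0.968, -0.0, 0.251], [0.0, -1.0, 0.001]]
contact_force: [-1.3, -1.3, 5.8]
gripper_width: 0.234
```

```bash
python3 - <<'E'
from h import *
from rig import imaging
n="side"
d=imaging.read_camera(n); np.savez(f"{n}3.npz",**d)
crop(d,230,130,290,190,10,"pics/b4.png")
E
python3 go.py .527 -.012 .096 .254
```

```text
t 3.2 pos [ 0.5277 -0.0117  0.0963] yaw 0.2541 q [-0.03  0.37  1.95 -0.    0.82 -0.28] F [-1.1  0.3  6. ] w 0.229
travel [0.0001, 0.0003, -0.0007] rot [-0.0011, 0.0001, 0.0004]
```

View pics/b4.png

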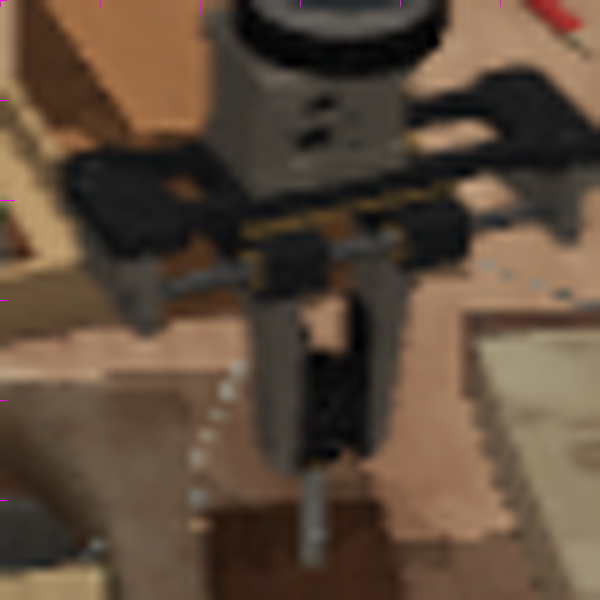

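play_rows(delta_rot=[[0,0,0],[0,0,0],[0,0,0],[0,0,0],[0,0,0]], travel=[[0,-0.02,0],[0,-0.05,0],[0,-0.08,0],[0,-0.09,0],[0,-0.09,0]], hand=[0.1,0.1,0.1,0.1,0.1])

```text
time_s: 3.7
tool_pos: [0.5284, -0.0117, 0.187]
orientation: [[0.251, 0.004, 0.968], [-0.968, -0.0, 0.251], [0.001, -1.0, 0.004]]
contact_force: [0.2, 1.0, -0.7]
gripper_width: 0.233
```

```bash
python3 - <<'E'
from h import *
from rig import imaging
n="side"
d=imaging.read_camera(n); np.savez(f"{n}4.npz",**d)
crop(d,230,110,310,190,8,"pics/b5.png")
E
python3 go.py .515 -.1615 .166 .254
```

```text
t 3.75 pos [ 0.5275 -0.0117  0.1856] yaw 0.254 q [-0.03  0.25  1.88  0.    1.01 -0.28] F [-0.7 -0.2 -1.3] w 0.233
travel [0.1419, 0.0195, -0.0498] rot [-0.0016, -0.0, 0.0004]
```

View pics/b5.png

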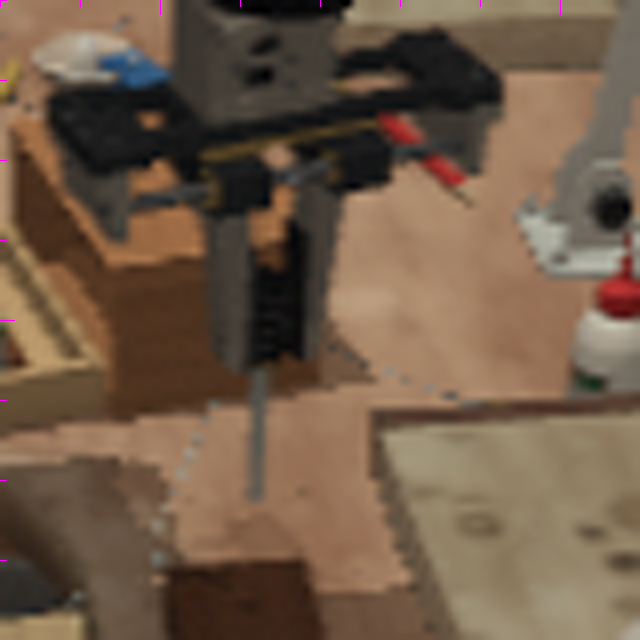

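```bash
python3 - <<'E'
from h import *
s=load("side4.npz")
for z in (.173,.0953):
    u,v=proj(s,[.5275,-.0117,z]); print((u-230+.44)*8,(v-110+.44)*8)
E
```

```text
258.06219963415515 364.20015168098575
251.78185796599476 507.41551906251175
```

play_rows(delta_rot=[[-0.001,0,0],[-0.001,0,0],[-0.001,0,0],[-0.001,0,0],[-0.001,0,0],[-0.001,0,0],[-0.001,0,0]], travel=[[0.03,0,-0.01],[0.071,0,-0.025],[0.11,0.01,-0.04],[0.142,0.0195,-0.05],[0.142,0.0195,-0.05],[0.142,0.0195,-0.05],[0.142,0.0195,-0.05]], hand=[0.1,0.1,0.1,0.1,0.1,0.1,0.1])

```text
time_s: 4.45
tool_pos: [0.5144, -0.1607, 0.1656]
orientation: [[0.252, -0.001, 0.968], [-0.968, 0.001, 0.252], [-0.001, -1.0, -0.001]]
contact_force: [0.3, -0.5, -0.6]
gripper_width: 0.235
```

```bash
python3 go.py .515 -.1615 .166 .254; python3 - <<'E'
from h import *
from rig import imaging
for n in ("side","top"):
    d=imaging.read_camera(n); np.savez(f"{n}5.npz",**d)
    if n=="side": crop(d,230,160,300,240,8,"pics/b6.png")
    else: crop(d,220,150,320,230,8,"pics/b7.png")
s=load("side5.npz"); t=load("top5.npz")
p=[.515,-.1615,.0757]
print("side",[(a+.44)*8 for a in np.array(proj(s,p))-(230,160)],"top",[(a+.44)*8 for a in np.array(proj(t,p))-(220,150)])
E
```

```text
t 4.45 pos [ 0.5144 -0.1607  0.1656] yaw 0.2542 q [-0.31  0.29  1.87  0.    0.98 -0.56] F [ 0.3 -0.5 -0.6] w 0.235
travel [0.0009, -0.0004, 0.0003] rot [0.0011, 0.0002, -0.0008]
side [np.float64(282.22454370149126), np.float64(343.3211101031766)] top [np.float64(408.1439502839885), np.float64(333.7226736683556)]
```

View pics/b6.png

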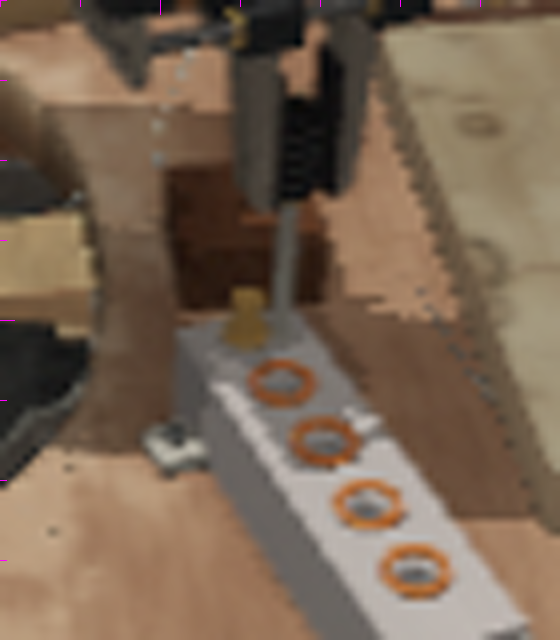

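View pics/b7.png

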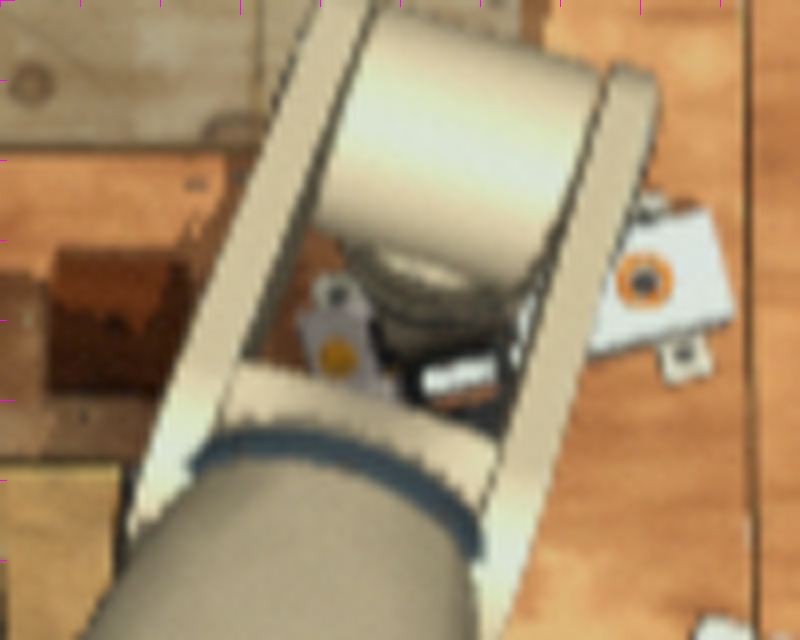

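```bash
python3 - <<'E'
from h import *
s=load("side5.npz"); crop(s,250,185,280,215,20,"pics/b8.png")
for z in (.0757,.0525):
  print(z,[(a+.475)*20 for a in np.array(proj(s,[.5144,-.1607,z]))-(250,185)])
E
```

```text
0.0757 [np.float64(301.95926846747466), np.float64(356.3596983219493)]
0.0525 [np.float64(296.25307332158013), np.float64(460.5383491443923)]
```

View pics/b8.png

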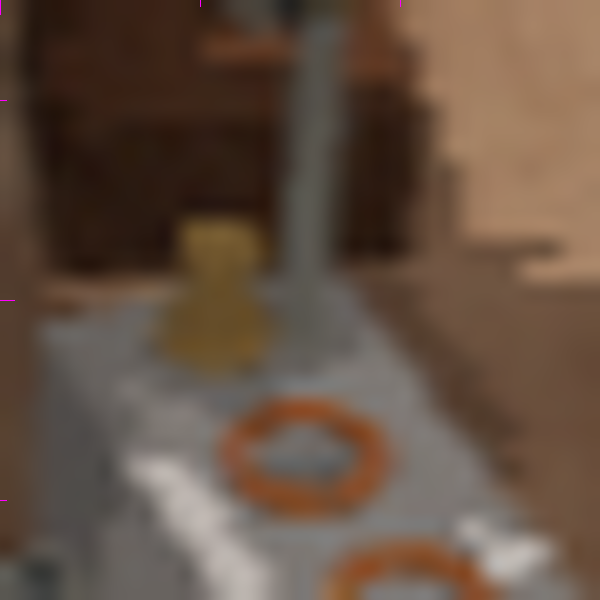

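play_rows(delta_rot=[[0.001,0,-0.001],[0.001,0,-0.001],[0.001,0,-0.001],[0.001,0,-0.001],[0.001,0,-0.001],[0.001,0,-0.001],[0.001,0,-0.001],[0.001,0,-0.001]], travel=[[0.0015,0,0.001],[0.0015,0,0.001],[0.0015,0.01,0.001],[0.0015,0.02,0.001],[0.0015,0.025,0.001],[0.0015,0.03,0.001],[0.0015,0.035,0.001],[0.0015,0.037,0.001]], hand=[0.1,0.1,0.1,0.1,0.1,0.1,0.1,0.1])

```text
time_s: 5.35
tool_pos: [0.5159, -0.1629, 0.1287]
orientation: [[0.251, 0.001, 0.968], [-0.968, -0.001, 0.251], [0.001, -1.0, 0.0]]
contact_force: [-0.2, -0.6, 0.1]
gripper_width: 0.229
```

```bash
python3 go.py .516 -.162 .1263 .254; python3 - <<'E'
from h import *
from rig import imaging
for n in ("side",):
    d=imaging.read_camera(n); np.savez(f"{n}6.npz",**d)
    crop(d,240,175,290,215,14,"pics/b9.png")
E
```

```text
t 5.35 pos [ 0.5159 -0.1629  0.1287] yaw 0.2539 q [-0.31  0.34  1.9  -0.    0.9  -0.56] F [-0.2 -0.6  0.1] w 0.229
travel [-0.0009, 0.0024, 0.0003] rot [-0.0004, -0.0001, 0.0009]
```

View pics/b9.png

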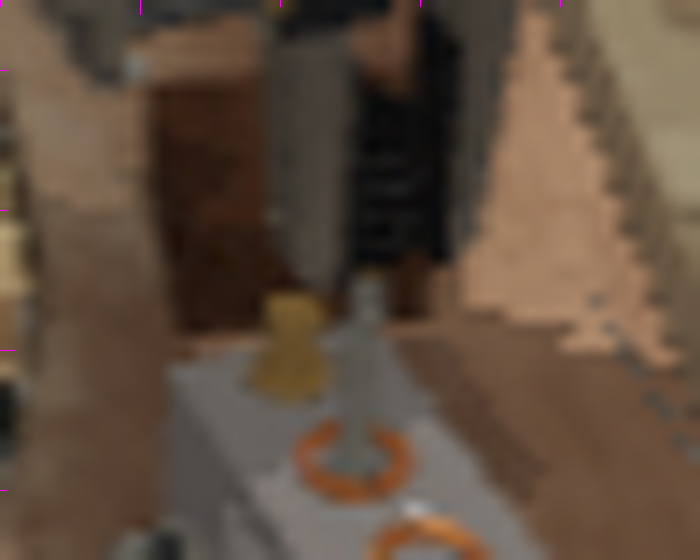

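play_rows(delta_rot=[[0,0,0],[0,0,0],[0,0,0],[0,0,0]], travel=[[-0.0005,0.0015,0],[-0.0005,0.003,0],[-0.0005,0.004,0],[-0.0005,0.004,0]], hand=[0.1,0.1,0.1,0.1])

```text
time_s: 5.8
tool_pos: [0.5165, -0.1626, 0.1263]
orientation: [[0.251, 0.002, 0.968], [-0.968, -0.001, 0.251], [0.002, -1.0, 0.002]]
contact_force: [-0.7, -0.4, 6.5]
gripper_width: 0.232
```

play_rows(delta_rot=[[0,0,0],[0,0,0],[0,0,0]], travel=[[0,0.001,0],[0,0.001,0],[0,0.001,0]], hand=[0.1,0.1,0.1])

```text
time_s: 6.1
tool_pos: [0.5168, -0.1628, 0.1261]
orientation: [[0.251, 0.003, 0.968], [-0.968, -0.002, 0.251], [0.002, -1.0, 0.002]]
contact_force: [-4.5, 0.2, 15.7]
gripper_width: 0.229
```

play_rows(delta_rot=[[-0.001,0,0.002],[-0.001,0,0.002],[-0.001,0,0.002],[-0.001,0,0.002],[-0.001,0,0.002],[-0.001,0,0.002]], travel=[[0,-0.015,0],[0,-0.03,0],[0.0,-0.03,0],[0.042,-0.03,-0.0005],[0.042,-0.03,-0.0005],[0.042,-0.03,-0.0005]], hand=[0.1,0.1,0.1,0.1,0.1,0.1])

```text
time_s: 6.7
tool_pos: [0.5258, -0.2036, 0.1537]
orientation: [[0.25, -0.001, 0.968], [-0.968, 0.001, 0.25], [-0.001, -1.0, -0.001]]
contact_force: [0.6, -0.0, -1.3]
gripper_width: 0.236
```

```bash
python3 go.py .5268 -.2035 .1200 .254; python3 - <<'E'
from h import *
from rig import imaging
for n in ("side",):
    d=imaging.read_camera(n); np.savez(f"{n}7.npz",**d)
    crop(d,245,180,295,220,14,"pics/c1.png")
E
```

```text
t 6.7 pos [ 0.5258 -0.2036  0.1537] yaw 0.2525 q [-0.37  0.34  1.83  0.    0.97 -0.63] F [ 0.6 -0.  -1.3] w 0.236
travel [0.0002, 0.0337, 0.001] rot [0.0006, -0.0015, -0.0013]
```

View pics/c1.png

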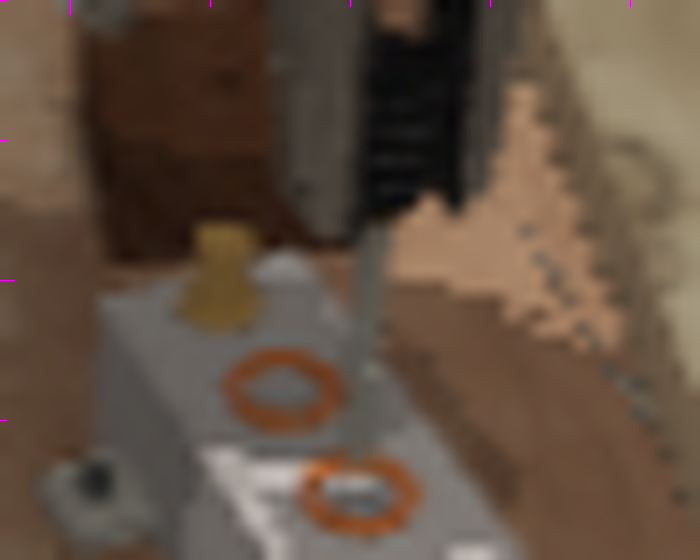

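play_rows(delta_rot=[[0.001,0,-0.001],[0.001,0,-0.001],[0.001,0,-0.001],[0.001,0,-0.001],[0.001,0,-0.001],[0.001,0,-0.001],[0.001,0,-0.001]], travel=[[0.0,0.005,0.0005],[0.0,0.012,0.0005],[0.0,0.02,0.0005],[0.0,0.025,0.0005],[0.0,0.03,0.0005],[0.0,0.033,0.0005],[0.0,0.033,0.0005]], hand=[0.1,0.1,0.1,0.1,0.1,0.1,0.1])

```text
time_s: 7.45
tool_pos: [0.5263, -0.2029, 0.1209]
orientation: [[0.251, 0.0, 0.968], [-0.968, 0.0, 0.251], [-0.0, -1.0, 0.0]]
contact_force: [0.0, -0.1, -0.3]
gripper_width: 0.232
```

Floor at 22 mm would be TCP 0.118; step down to about 0.1165.

play_rows(delta_rot=[[0,0,0],[0,0,0],[0,0,0],[0,0,0]], travel=[[0,0.0015,0],[0,0.003,0],[0,0.0045,0],[0,0.0045,0]], hand=[0.1,0.1,0.1,0.1])

```text
time_s: 7.85
tool_pos: [0.5265, -0.2031, 0.1168]
orientation: [[0.251, 0.001, 0.968], [-0.968, 0.0, 0.251], [0.0, -1.0, 0.001]]
contact_force: [0.1, 0.5, -0.9]
gripper_width: 0.231
```

No floor at 22. Next: 30 (TCP 0.110).

play_rows(delta_rot=[[0,0,0],[0,0,0],[0,0,0],[0,0,0],[0,0,0]], travel=[[0,0.002,0],[0,0.004,0],[0,0.006,0],[0,0.008,0],[0,0.008,0]], hand=[0.1,0.1,0.1,0.1,0.1])

```text
time_s: 8.35
tool_pos: [0.5271, -0.2034, 0.1102]
orientation: [[0.251, 0.002, 0.968], [-0.968, -0.001, 0.251], [0.001, -1.0, 0.002]]
contact_force: [-2.8, 0.3, 13.8]
gripper_width: 0.233
```

play_rows(delta_rot=[[-0.001,0,0.001],[-0.001,0,0.001],[-0.001,0,0.001],[-0.001,0,0.001],[-0.001,0,0.001],[-0.001,0,0.001],[-0.001,0,0.001]], travel=[[0,-0.015,0],[0,-0.03,0],[0.0,-0.043,0],[0.0,-0.043,0],[0.042,-0.043,0],[0.042,-0.043,0],[0.042,-0.043,0]], hand=[0.1,0.1,0.1,0.1,0.1,0.1,0.1])

```text
time_s: 9.05
tool_pos: [0.5367, -0.244, 0.1512]
orientation: [[0.25, -0.001, 0.968], [-0.968, 0.001, 0.25], [-0.002, -1.0, -0.001]]
contact_force: [0.1, 0.7, -0.6]
gripper_width: 0.236
```

```bash
python3 go.py .5368 -.2440 .1200 .254; python3 - <<'E'
from h import *
from rig import imaging
for n in ("side",):
    d=imaging.read_camera(n); np.savez(f"{n}8.npz",**d)
    crop(d,245,180,295,240,12,"pics/c2.png")
E
```

```text
t 9.05 pos [ 0.5367 -0.244   0.1512] yaw 0.2527 q [-0.43  0.38  1.78  0.    0.99 -0.68] F [ 0.1  0.7 -0.6] w 0.236
travel [0.0001, 0.0311, 0.0001] rot [0.0007, -0.0013, -0.0015]
```

View pics/c2.png

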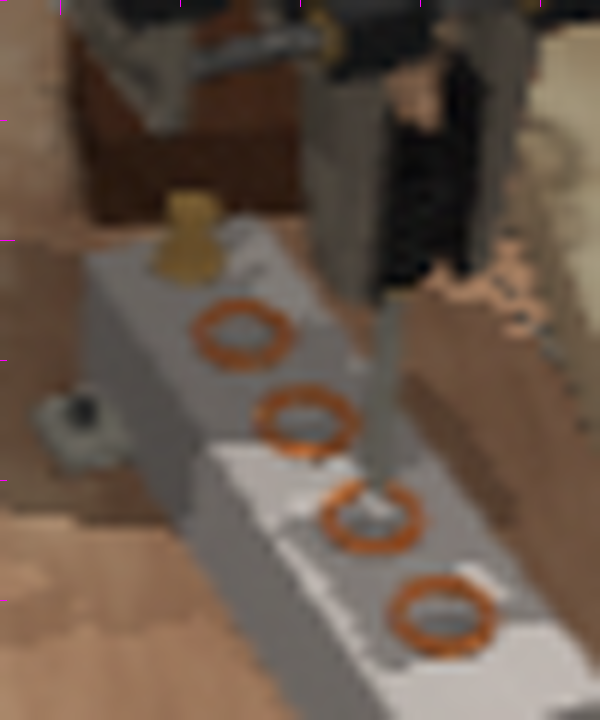

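play_rows(delta_rot=[[0.001,0,-0.001],[0.001,0,-0.001],[0.001,0,-0.001],[0.001,0,-0.001],[0.001,0,-0.001],[0.001,0,-0.001],[0.001,0,-0.001]], travel=[[0.0,0.004,0],[0.0,0.01,0],[0.0,0.017,0],[0.0,0.023,0],[0.0,0.028,0],[0.0,0.031,0],[0.0,0.031,0]], hand=[0.1,0.1,0.1,0.1,0.1,0.1,0.1])

```text
time_s: 9.8
tool_pos: [0.5368, -0.2436, 0.1204]
orientation: [[0.251, 0.0, 0.968], [-0.968, 0.0, 0.251], [-0.0, -1.0, 0.0]]
contact_force: [0.2, 1.2, -0.5]
gripper_width: 0.238
```

play_rows(delta_rot=[[0,0,0],[0,0,0],[0,0,0],[0,0,0]], travel=[[0,0.0015,0],[0,0.003,0],[0,0.0045,0],[0,0.0045,0]], hand=[0.1,0.1,0.1,0.1])

```text
time_s: 10.2
tool_pos: [0.5378, -0.2442, 0.1182]
orientation: [[0.251, 0.003, 0.968], [-0.968, -0.001, 0.251], [0.002, -1.0, 0.002]]
contact_force: [-3.1, 0.6, 13.4]
gripper_width: 0.233
```

play_rows(delta_rot=[[-0.001,0,0.002],[-0.001,0,0.002],[-0.001,0,0.002],[-0.001,0,0.002],[-0.001,0,0.002],[-0.001,0,0.002],[-0.001,0,0.002]], travel=[[0,-0.015,0],[0,-0.03,0],[0.0,-0.035,0],[0.0,-0.035,0],[0.042,-0.035,0],[0.042,-0.035,0],[0.042,-0.035,0]], hand=[0.1,0.1,0.1,0.1,0.1,0.1,0.1])

```text
time_s: 10.9
tool_pos: [0.5472, -0.2846, 0.1507]
orientation: [[0.25, -0.001, 0.968], [-0.968, 0.002, 0.25], [-0.003, -1.0, -0.001]]
contact_force: [-0.2, 0.6, -0.6]
gripper_width: 0.228
```

```bash
python3 go.py .5474 -.2846 .1040 .254; python3 - <<'E'
from h import *
from rig import imaging
for n in ("side",):
    d=imaging.read_camera(n); np.savez(f"{n}9.npz",**d)
    crop(d,245,180,295,240,12,"pics/c3.png")
E
```

```text
t 10.9 pos [ 0.5472 -0.2846  0.1507] yaw 0.2527 q [-0.48  0.42  1.72  0.    1.01 -0.74] F [-0.2  0.6 -0.6] w 0.228
travel [0.0001, 0.0467, 0.0002] rot [0.0006, -0.0013, -0.0025]
```

View pics/c3.png

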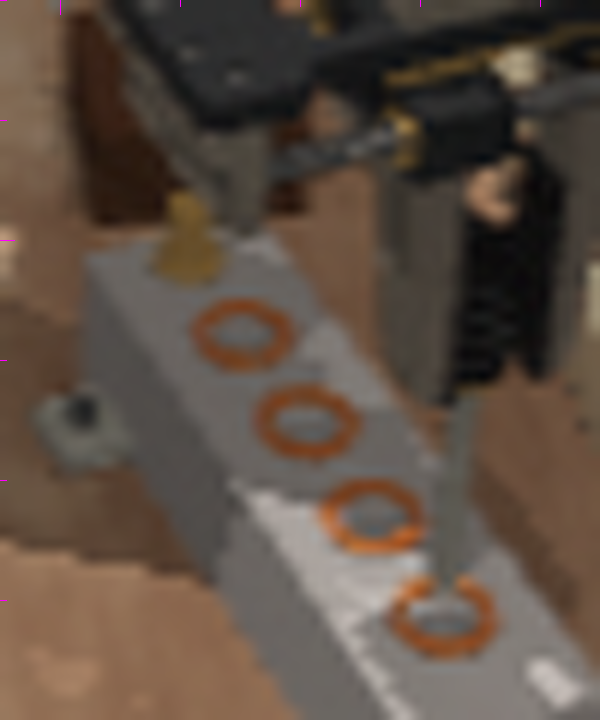

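play_rows(delta_rot=[[0.001,0,-0.002],[0.001,0,-0.002],[0.001,0,-0.002],[0.001,0,-0.002],[0.001,0,-0.002],[0.001,0,-0.002],[0.001,0,-0.002],[0.001,0,-0.002],[0.001,0,-0.002]], travel=[[0.0,0.004,0],[0.0,0.01,0],[0.0,0.017,0],[0.0,0.023,0],[0.0,0.029,0],[0.0,0.035,0],[0.0,0.04,0],[0.0,0.044,0],[0.0,0.044,0]], hand=[0.1,0.1,0.1,0.1,0.1,0.1,0.1,0.1,0.1])

```text
time_s: 11.85
tool_pos: [0.5473, -0.2841, 0.1068]
orientation: [[0.251, 0.0, 0.968], [-0.968, 0.0, 0.251], [-0.0, -1.0, 0.0]]
contact_force: [-0.0, -0.1, -0.6]
gripper_width: 0.235
```

play_rows(delta_rot=[[0,0,0],[0,0,0],[0,0,0],[0,0,0],[0,0,0]], travel=[[0,0.0015,0],[0,0.003,0],[0,0.0045,0],[0,0.006,0],[0,0.006,0]], hand=[0.1,0.1,0.1,0.1,0.1])

```text
time_s: 12.35
tool_pos: [0.5479, -0.2845, 0.1023]
orientation: [[0.251, 0.002, 0.968], [-0.968, -0.001, 0.251], [0.001, -1.0, 0.002]]
contact_force: [-1.1, 1.0, 7.2]
gripper_width: 0.234
```

play_rows(delta_rot=[[-0.001,0,0.002],[-0.001,0,0.002],[-0.001,0,0.002],[-0.001,0,0.002],[-0.001,0,0.002],[-0.001,0,0.002]], travel=[[0,-0.015,0],[0,-0.03,0],[0.0,-0.045,0],[0.0,-0.085,0],[0.0,-0.085,0],[0.0,-0.085,0]], hand=[0.1,0.1,0.1,0.1,0.1,0.1])

```text
time_s: 12.95
tool_pos: [0.5482, -0.2846, 0.1881]
orientation: [[0.251, 0.002, 0.968], [-0.968, 0.0, 0.251], [0.0, -1.0, 0.002]]
contact_force: [-0.5, -0.1, -1.0]
gripper_width: 0.235
```

```bash
python3 go.py .5277 -.0117 .187 .254; python3 - <<'E'
from h import *
from rig import imaging
for n in ("side","top"):
    d=imaging.read_camera(n); np.savez(f"{n}10.npz",**d)
    if n=="side": crop(d,225,150,305,230,8,"pics/c4.png")
    else: crop(d,200,150,320,230,6,"pics/c5.png")
E
```

```text
t 12.95 pos [ 0.5482 -0.2846  0.1881] yaw 0.254 q [-0.48  0.38  1.69  0.    1.08 -0.74] F [-0.5 -0.1 -1. ] w 0.235
travel [-0.2693, 0.0012, 0.0487] rot [-0.0023, 0.0, 0.0003]
```

View pics/c4.png

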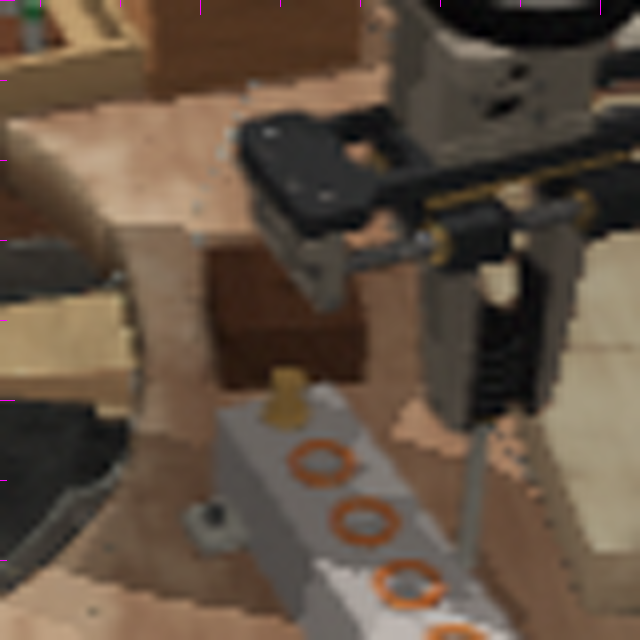

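View pics/c5.png

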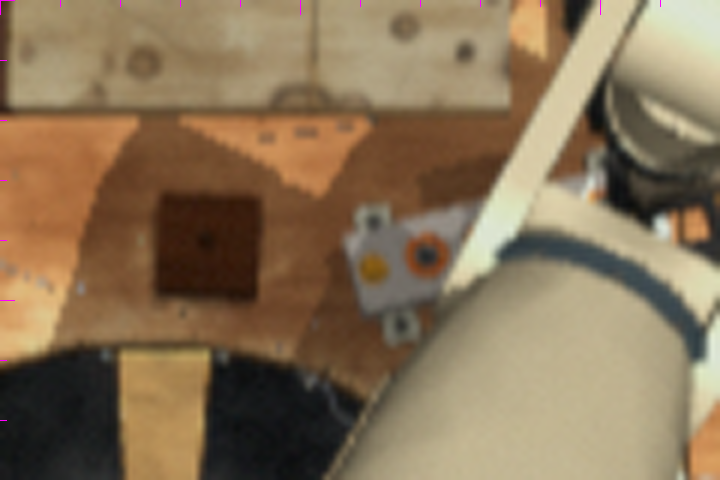

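```bash
python3 - <<'E'
from fit import *
t=load("top10.npz");t0=load("top0.npz")
print(pt(t,233.9,189.75,.036))
crop(t,222,176,250,204,20,"pics/c6.png");crop(t0,222,176,250,204,20,"pics/c7.png")
im=np.hstack([cv2.imread("pics/c6.png"),cv2.imread("pics/c7.png")]);im=cv2.resize(im,(800,400));cv2.imwrite("pics/c8.png",im)
# dark hole centroid
g=t["color"][:,:,:].sum(2).astype(float); sub=g[185:196,229:240]; print(sub.astype(int))
E
```

```text
[ 0.52688244 -0.00972742  0.036     ]
[[ 99 111 104  97  97  95 100 102  96  92  96]
 [108 105 102 100 109 102 101 103 100 102  96]
 [ 90  99  93  98 106  93 104  92 105  93 104]
 [102  95  91  98  98  86  85  93 101  88 103]
 [ 97 100 102  91  74  71  72  89  96  94  96]
 [107  90 102  97  59  58  73  88  87  95 100]
 [ 99 107 102  98  83  74  81 101  88  98  92]
 [ 96  92  95  96  95  86  90 103  89 100  98]
 [ 82  93  93  90  96  92  95  98  84  96  96]
 [ 95  75  84  84  95  89  89  90  89  82  94]
 [ 82  85  86  77  85  86  78  92  91  92  89]]
```

View pics/c8.png

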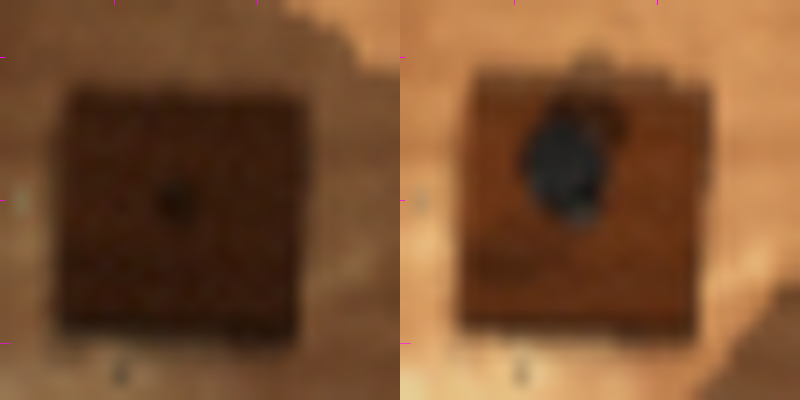

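play_rows(delta_rot=[[-0.002,0,0],[-0.002,0,0],[-0.002,0,0],[-0.002,0,0],[-0.002,0,0],[-0.002,0,0],[-0.002,0,0],[-0.002,0,0],[-0.002,0,0],[-0.002,0,0]], travel=[[-0.03,0,0.005],[-0.07,0,0.013],[-0.11,0,0.02],[-0.15,0,0.027],[-0.19,0,0.034],[-0.23,0,0.042],[-0.27,0.001,0.0485],[-0.27,0.03,0.0485],[-0.27,0.045,0.0485],[-0.27,0.045,0.0485]], hand=[0.1,0.1,0.1,0.1,0.1,0.1,0.1,0.1,0.1,0.1])

```text
time_s: 14.05
tool_pos: [0.5242, -0.0101, 0.1391]
orientation: [[0.252, -0.008, 0.968], [-0.968, 0.001, 0.252], [-0.003, -1.0, -0.007]]
contact_force: [-0.5, -0.3, -0.2]
gripper_width: 0.232
```

```bash
python3 - <<'E'
from h import *
from rig import imaging
for n in ("side",):
    d=imaging.read_camera(n); np.savez(f"{n}11.npz",**d)
    crop(d,235,150,285,200,14,"pics/c9.png")
E
python3 go.py .5274 -.0112 .120 .254
```

```text
t 14.1 pos [ 0.5253 -0.0105  0.1405] yaw 0.2544 q [-0.02  0.3   1.92  0.    0.92 -0.28] F [ 0.5  0.5 -1.2] w 0.231
travel [0.0013, 0.0205, 0.002] rot [0.0055, 0.0004, -0.0027]
```

View pics/c9.png

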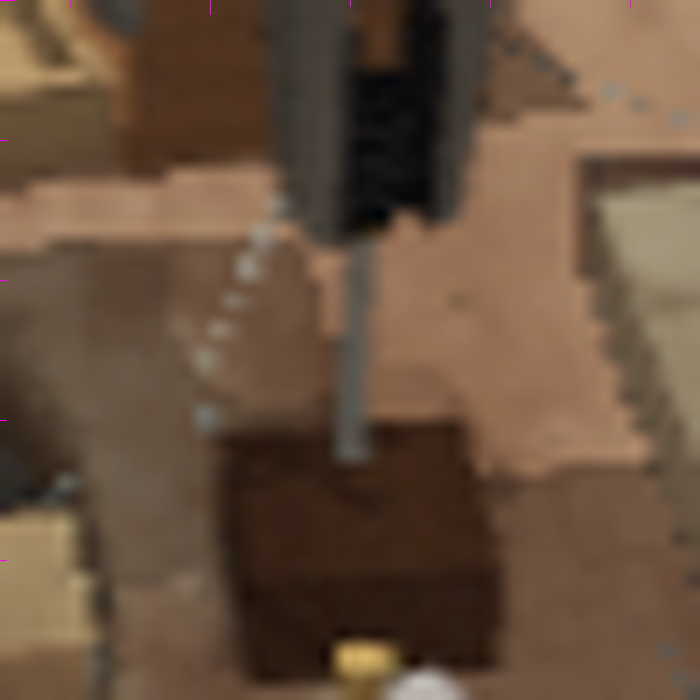

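play_rows(delta_rot=[[0.0055,0,-0.003],[0.0055,0,-0.003],[0.0055,0,-0.003],[0.0055,0,-0.003],[0.0055,0,-0.003],[0.0055,0,-0.003]], travel=[[0.0013,0.0,0.002],[0.0013,0.002,0.002],[0.0013,0.005,0.002],[0.0013,0.01,0.002],[0.0013,0.015,0.002],[0.0013,0.017,0.002]], hand=[0.1,0.1,0.1,0.1,0.1,0.1])

```text
time_s: 14.7
tool_pos: [0.5293, -0.0115, 0.1254]
orientation: [[0.251, 0.005, 0.968], [-0.968, -0.0, 0.251], [0.002, -1.0, 0.004]]
contact_force: [-4.1, 0.3, 21.2]
gripper_width: 0.234
```

```bash
python3 - <<'E'
from h import *
from rig import imaging
for n in ("side",):
    d=imaging.read_camera(n); np.savez(f"{n}12.npz",**d)
    crop(d,235,150,285,200,14,"pics/d1.png")
E
python3 go.py .5274 -.0112 .120 .254
```

```text
t 14.75 pos [ 0.5292 -0.0115  0.1254] yaw 0.2539 q [-0.02  0.33  1.93 -0.    0.88 -0.28] F [-1.4 -1.1  9.5] w 0.232
travel [-0.0008, 0.0054, -0.0017] rot [-0.0041, -0.0001, 0.0015]
```

View pics/d1.png

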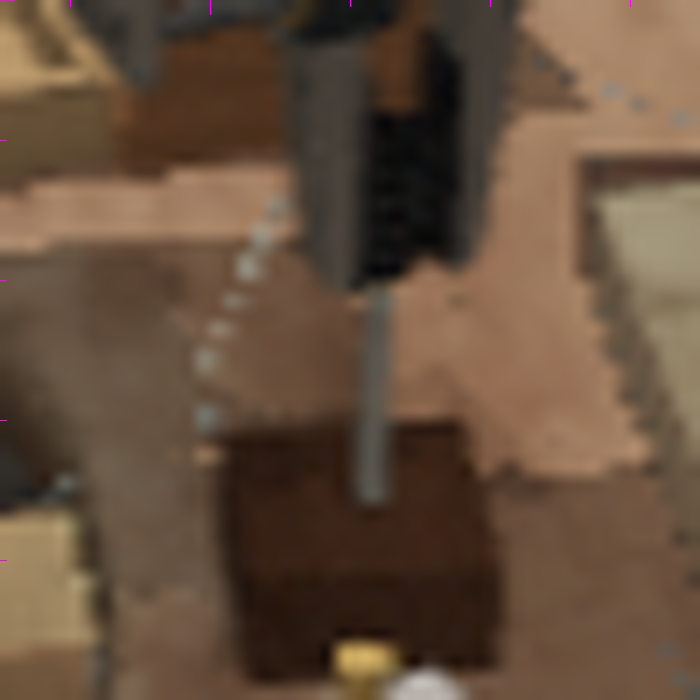

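play_rows(delta_rot=[[-0.004,0,0.0015],[-0.004,0,0.0015],[-0.004,0,0.0015],[-0.004,0,0.0015],[-0.004,0,0.0015],[-0.004,0,0.0015]], travel=[[0,-0.004,0],[-0.0003,-0.006,-0.0016],[-0.0003,-0.006,-0.0016],[-0.0003,-0.006,-0.0016],[-0.0003,-0.006,-0.0016],[-0.0003,-0.006,-0.0016]], hand=[0.1,0.1,0.1,0.1,0.1,0.1])

```text
time_s: 15.35
tool_pos: [0.5271, -0.0115, 0.1308]
orientation: [[0.251, -0.001, 0.968], [-0.968, 0.0, 0.251], [-0.0, -1.0, -0.001]]
contact_force: [-0.0, -0.6, -1.0]
gripper_width: 0.234
```

```bash
python3 - <<'E'
from h import *
from rig import imaging
for n in ("side",):
    d=imaging.read_camera(n); np.savez(f"{n}13.npz",**d)
    crop(d,245,170,275,200,20,"pics/d2.png")
E
python3 go.py .5276 -.0116 .120 .254
```

```text
t 15.4 pos [ 0.5271 -0.0115  0.1308] yaw 0.254 q [-0.02  0.32  1.93  0.    0.9  -0.28] F [ 0.6 -0.8 -1.3] w 0.233
travel [0.0002, 0.0108, 0.0005] rot [0.0006, -0.0, -0.0003]
```

View pics/d2.png

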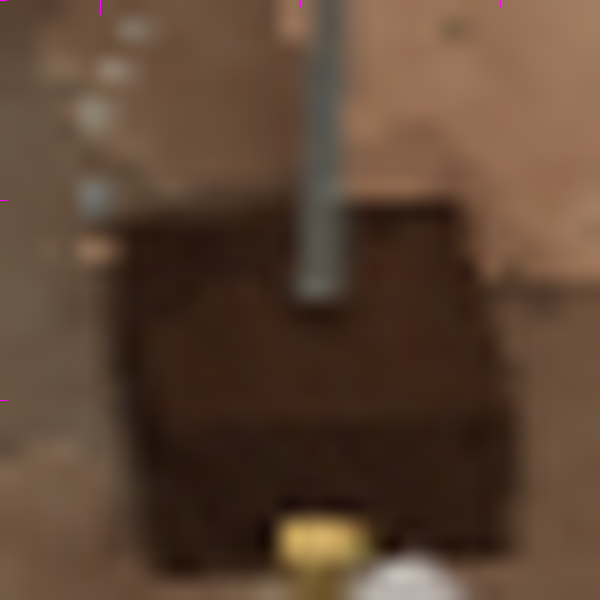

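play_rows(delta_rot=[[0,0,0],[0,0,0],[0,0,0],[0,0,0],[0,0,0],[0,0,0]], travel=[[-0.0014,0.0,0.0004],[-0.0014,0.002,0.0004],[-0.0014,0.004,0.0004],[-0.0014,0.006,0.0004],[-0.0014,0.007,0.0004],[-0.0014,0.008,0.0004]], hand=[0.1,0.1,0.1,0.1,0.1,0.1])

```text
time_s: 16.0
tool_pos: [0.5269, -0.0102, 0.1227]
orientation: [[0.251, -0.001, 0.968], [-0.968, -0.0, 0.251], [-0.0, -1.0, -0.001]]
contact_force: [-0.9, -1.3, 0.6]
gripper_width: 0.232
```

play_rows(delta_rot=[[0,0,0],[0,0,0],[0,0,0],[0,0,0],[0,0,0],[0,0,0]], travel=[[0,0.004,0],[0,0.008,0],[0,0.013,0],[0,0.018,0],[0,0.023,0],[0,0.023,0]], hand=[0.1,0.1,0.1,0.1,0.1,0.1])

```text
time_s: 16.6
tool_pos: [0.5267, -0.0101, 0.099]
orientation: [[0.251, -0.002, 0.968], [-0.968, 0.0, 0.251], [-0.0, -1.0, -0.002]]
contact_force: [-1.1, -3.2, -2.1]
gripper_width: 0.238
```

play_rows(delta_rot=[[0,0,0],[0,0,0],[0,0,0],[0,0,0],[0,0,0],[0,0,0],[0,0,0]], travel=[[0,0.0015,0],[0,0.0025,0],[0,0.0025,0],[0,0.0025,0],[0,0.0025,0],[0,0.0025,0],[0,0.0025,0]], hand=[0.1,0.1,0.3,0.45,0.6,0.6,0.6])

```text
time_s: 17.3
tool_pos: [0.5274, -0.0099, 0.0975]
orientation: [[0.251, -0.0, 0.968], [-0.968, 0.0, 0.251], [-0.0, -1.0, -0.0]]
contact_force: [0.7, 0.1, 1.0]
gripper_width: 0.596
```

play_rows(delta_rot=[[0,0,0],[0,0,0],[0,0,0],[0,0,0],[0,0,0]], travel=[[0,-0.01,0],[0,-0.03,0],[0,-0.06,0],[0,-0.1,0],[0,-0.1,0]], hand=[0.6,0.6,0.6,0.6,0.6])

```text
time_s: 17.8
tool_pos: [0.5304, -0.0101, 0.2031]
orientation: [[0.251, 0.008, 0.968], [-0.968, -0.0, 0.251], [0.002, -1.0, 0.008]]
contact_force: [1.2, -0.9, 0.2]
gripper_width: 0.6
```

```bash
python3 - <<'E'
from h import *
from rig import imaging
for n in ("side",):
    d=imaging.read_camera(n); np.savez(f"{n}14.npz",**d)
    crop(d,200,110,300,200,8,"pics/d3.png")
E
python3 go.py .4216 .273 .15 .21
```

```text
t 17.85 pos [ 0.5291 -0.0101  0.2006] yaw 0.254 q [-0.02  0.23  1.87  0.    1.04 -0.28] F [-0.5  0.3 -0.6] w 0.605
travel [-0.3011, 0.05, -0.0332] rot [-0.0052, 0.044, 0.0012]
```

View pics/d3.png

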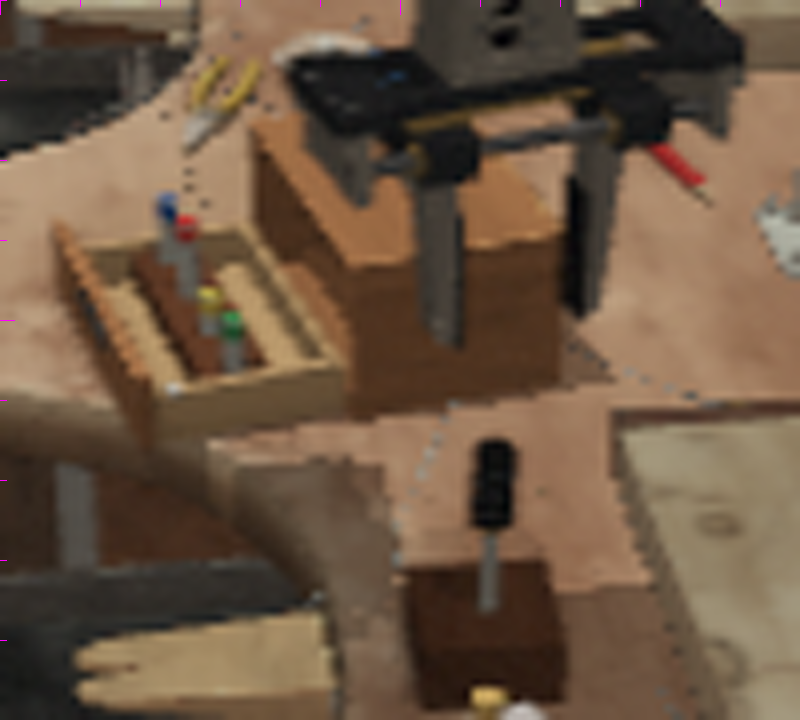

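```bash
python3 - <<'E'
from fit import *
t=load("top0.npz")
c=t["color"].astype(float)
R_,G,B=c[...,0],c[...,1],c[...,2]
W={"blu":np.clip(B-R_-10,0,None),"red":np.clip(R_-G-90,0,None),"yel":np.clip(np.minimum(R_,G)-B-60,0,None)*(np.abs(R_-G)<45),"grn":np.clip(G-R_-10,0,None)}
L=dict(blu=.052,red=.060,yel=.036,grn=.044);g=dict(blu=(143.9,218.3),red=(153,216),yel=(164.7,214.2),grn=(174.7,212.1))
V,U=np.mgrid[0:384,0:512];P={}
for n,w in W.items():
    u,v=g[n]
    for _ in range(4):
        ww=w*(((U-u)**2+(V-v)**2)<3.2**2); u,v=(ww*U).sum()/ww.sum(),(ww*V).sum()/ww.sum()
    # visible band: top disc plus bit of side toward camera; use z a bit under top
    P[n]=pt(t,u,v,.016+L[n]-.001); print(n,round(u,2),round(v,2),P[n].round(4))
ys=dict(blu=.063,red=.021,yel=-.021,grn=-.063)
def f(p): return np.concatenate([[p[0]-np.sin(p[2])*ys[n]-P[n][0],p[1]+np.cos(p[2])*ys[n]-P[n][1]] for n in ys])
o=least_squares(f,[.415,.29,.2]); print(o.x,(o.fun*1000).round(1))
for n in ys: print(n,(o.x[0]-np.sin(o.x[2])*ys[n]).round(4),(o.x[1]+np.cos(o.x[2])*ys[n]).round(4))
fx=o.x[:2]-.062*np.array([np.cos(o.x[2]),np.sin(o.x[2])]);print("front",fx)
# front panel from image top edge z=.05: pixels a1 (170,585)-(520,520)
for x,y in ((172,585),(520,522)): print(pt(t,120+x/8-.44,160+y/8-.44,.05))
E
```

```text
blu 143.41 218.18 [0.4039 0.3538 0.067 ]
red 152.73 215.92 [0.4126 0.3141 0.075 ]
yel 164.72 214.25 [0.4217 0.2719 0.051 ]
grn 174.37 212.2 [0.4295 0.2308 0.059 ]
[0.41695227 0.29265618 0.20583032] [ 0.1  0.6  0.  -0.9 -0.4  0.2  0.3  0.2]
blu 0.4041 0.3543
red 0.4127 0.3132
yel 0.4212 0.2721
grn 0.4298 0.231
front [0.35626099 0.27998462]
[0.345981   0.36596963 0.05      ]
[0.37879688 0.18946716 0.05      ]
```

play_rows(delta_rot=[[-0.005,0.048,0.001],[-0.005,0.048,0.001],[-0.005,0.048,0.001],[-0.005,0.048,0.001],[-0.005,0.048,0.001],[-0.005,0.048,0.001],[-0.005,0.048,0.001],[-0.005,0.048,0.001],[-0.005,0.048,0.001],[-0.005,0.048,0.001]], travel=[[-0.05,0,-0.006],[-0.1,0,-0.011],[-0.15,0,-0.017],[-0.2,0.01,-0.022],[-0.25,0.03,-0.028],[-0.3,0.05,-0.033],[-0.301,0.07,-0.0335],[-0.301,0.07,-0.0335],[-0.301,0.07,-0.0335],[-0.301,0.07,-0.0335]], hand=[0.5,0.4,0.4,0.4,0.4,0.4,0.4,0.4,0.4,0.4])

```text
time_s: 18.85
tool_pos: [0.4199, 0.2722, 0.1283]
orientation: [[0.204, -0.005, 0.979], [-0.979, 0.0, 0.204], [-0.001, -1.0, -0.005]]
contact_force: [0.3, -0.2, -0.3]
gripper_width: 0.402
```

```bash
python3 - <<'E'
from h import *
from rig import imaging
for n in ("side","top"):
    d=imaging.read_camera(n); np.savez(f"{n}15.npz",**d)
    if n=="side": crop(d,200,110,260,170,10,"pics/d4.png")
    else: crop(d,130,190,200,240,10,"pics/d5.png")
E
python3 go.py .4213 .2722 .048 .206
```

```text
t 18.95 pos [0.4201 0.2722 0.1285] yaw 0.2044 q [0.57 0.29 1.98 0.   0.88 0.36] F [ 0.7 -0.5  0.4] w 0.398
travel [0.0004, 0.0805, 0.0015] rot [0.0041, -0.0016, -0.0015]
```

View pics/d4.png

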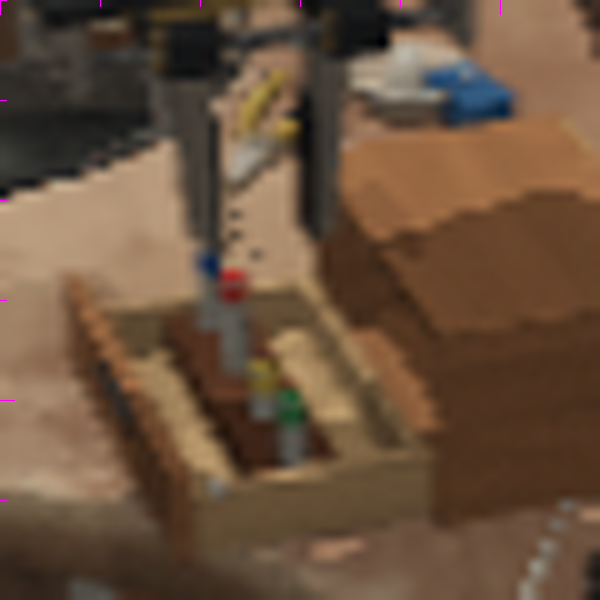

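View pics/d5.png

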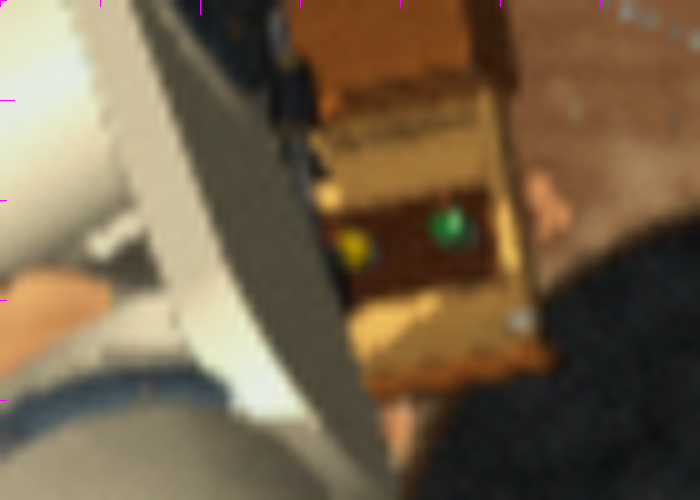

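play_rows(delta_rot=[[0.004,-0.0015,-0.0015],[0.004,-0.0015,-0.0015],[0.004,-0.0015,-0.0015],[0.004,-0.0015,-0.0015],[0.004,-0.0015,-0.0015],[0.004,-0.0015,-0.0015],[0.004,-0.0015,-0.0015]], travel=[[0.0004,0.02,0.001],[0.0004,0.045,0.001],[0.0004,0.06,0.001],[0.0004,0.07,0.001],[0.0004,0.0795,0.001],[0.0004,0.0795,0.001],[0.0004,0.0795,0.001]], hand=[0.4,0.4,0.4,0.4,0.4,0.4,0.4])

```text
time_s: 19.65
tool_pos: [0.4201, 0.2727, 0.0484]
orientation: [[0.206, -0.001, 0.979], [-0.979, -0.0, 0.206], [0.0, -1.0, -0.001]]
contact_force: [-0.8, 0.1, -0.6]
gripper_width: 0.403
```

```bash
python3 - <<'E'
from h import *
from rig import imaging
for n in ("side",):
    d=imaging.read_camera(n); np.savez(f"{n}16.npz",**d)
    crop(d,205,125,245,165,16,"pics/d6.png")
E
python3 go.py .4213 .2722 .048 .206
```

```text
t 19.7 pos [0.4202 0.2729 0.0486] yaw 0.2073 q [0.57 0.42 2.03 0.   0.7  0.37] F [0.9 0.6 0.6] w 0.401
travel [0.0009, 0.0006, 0.0009] rot [0.0006, 0.0013, 0.0001]
```

View pics/d6.png

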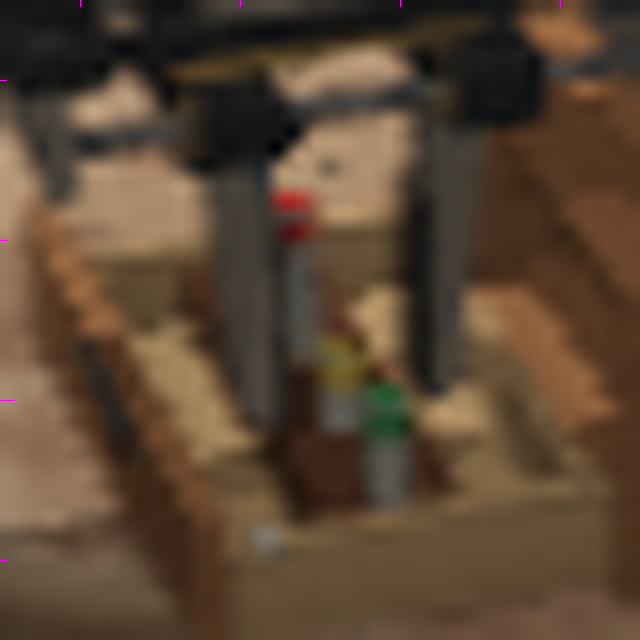

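play_rows(delta_rot=[[0,0,0],[0,0,0],[0,0,0],[0,0,0],[0,0,0],[0,0,0],[0,0,0],[0,0,0],[0,0,0]], travel=[[0.0007,0.0005,0.0009],[0.0007,0.0005,0.0009],[0.0007,0.0005,0.0009],[0.0007,0.0005,0.0009],[0.0007,0.0005,0.0009],[0.0007,0.0005,0.0009],[0.0007,0.0005,0.0009],[0.0007,0.0005,0.0009],[0.0007,0.0005,0.0009]], hand=[0.4,0.3,0.2,0.1,0.05,0.0,0.0,0.0,0.0])

```text
time_s: 20.6
tool_pos: [0.4208, 0.2722, 0.0476]
orientation: [[0.206, -0.001, 0.979], [-0.979, -0.001, 0.206], [0.0, -1.0, -0.001]]
contact_force: [0.1, -0.2, 1.3]
gripper_width: 0.117
```

```bash
python3 - <<'E'
from h import *
from rig import imaging
for n in ("side",):
    d=imaging.read_camera(n); np.savez(f"{n}17.npz",**d)
    crop(d,205,125,245,165,16,"pics/d7.png")
E
python3 go.py .4213 .2722 .048 .206
```

```text
t 20.65 pos [0.4208 0.2722 0.0475] yaw 0.2075 q [0.57 0.42 2.03 0.   0.7  0.36] F [-0.8 -0.3  1.9] w 0.116
travel [0.0001, -0.0005, 0.0005] rot [0.0014, 0.0015, 0.0004]
```

View pics/d7.png

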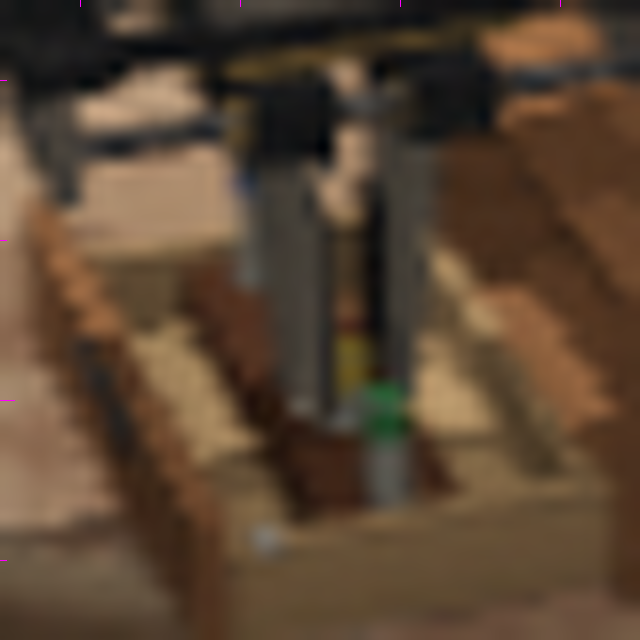

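play_rows(delta_rot=[[0,0,0],[0,0,0],[0,0,0],[0,0,0],[0,0,0],[0,0,0]], travel=[[0,-0.01,0],[0,-0.03,0],[0,-0.07,0],[0,-0.12,0],[0,-0.122,0],[0,-0.122,0]], hand=[0.0,0.0,0.0,0.0,0.0,0.0])

```text
time_s: 21.25
tool_pos: [0.4216, 0.2727, 0.1711]
orientation: [[0.206, 0.001, 0.979], [-0.979, 0.001, 0.206], [-0.001, -1.0, 0.002]]
contact_force: [0.2, -0.3, -0.8]
gripper_width: 0.114
```

```bash
python3 - <<'E'
from h import *
from rig import imaging
for n in ("side",):
    d=imaging.read_camera(n); np.savez(f"{n}18.npz",**d)
    crop(d,200,90,250,160,10,"pics/d8.png")
E
python3 go.py .5155 -.1620 .12 .254
```

```text
t 21.3 pos [0.4207 0.2721 0.1696] yaw 0.2074 q [0.57 0.23 1.95 0.   0.97 0.36] F [-0.6 -1.6 -1. ] w 0.12
travel [0.4443, 0.0497, 0.0034] rot [0.0011, -0.0466, 0.0002]
```

View pics/d8.png

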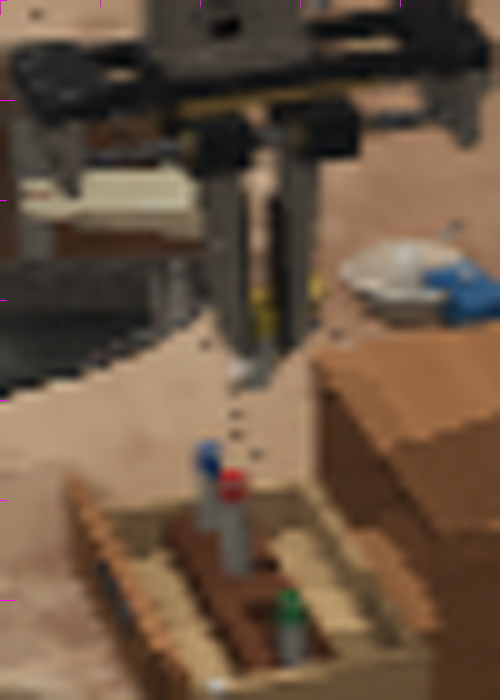

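play_rows(delta_rot=[[0.001,-0.046,0],[0.001,-0.046,0],[0.001,-0.046,0],[0.001,-0.046,0],[0.001,-0.046,0],[0.001,-0.046,0],[0.001,-0.046,0],[0.001,-0.046,0],[0.001,-0.046,0],[0.001,-0.046,0]], travel=[[0.04,0,0],[0.09,0,0.001],[0.14,0,0.001],[0.19,0,0.001],[0.24,0,0.002],[0.29,0,0.002],[0.34,0.01,0.003],[0.39,0.02,0.003],[0.43,0.035,0.003],[0.444,0.05,0.003]], hand=[0,0,0,0,0,0,0,0,0,0])

```text
time_s: 22.3
tool_pos: [0.5148, -0.165, 0.1173]
orientation: [[0.248, -0.002, 0.969], [-0.969, -0.001, 0.248], [-0.0, -1.0, -0.002]]
contact_force: [-1.0, -0.5, -0.8]
gripper_width: 0.115
```

play_rows(delta_rot=[[0,0,0],[0,0,0],[0,0,0]], travel=[[0,0,0],[0,0,0],[0,0,0]], hand=[0,0,0])

```text
time_s: 22.6
tool_pos: [0.5148, -0.1605, 0.1195]
orientation: [[0.252, -0.001, 0.968], [-0.968, -0.0, 0.252], [-0.0, -1.0, -0.001]]
contact_force: [0.2, 0.5, -0.3]
gripper_width: 0.118
```

```bash
python3 - <<'E'
from h import *
from rig import imaging
for n in ("side",):
    d=imaging.read_camera(n); np.savez(f"{n}19.npz",**d)
    crop(d,240,170,280,215,14,"pics/d9.png")
E
python3 go.py .5155 -.1620 .09 .254
```

```text
t 22.65 pos [ 0.5151 -0.1605  0.1199] yaw 0.2548 q [-0.3   0.35  1.91 -0.    0.88 -0.56] F [-0.2 -0.6  0.4] w 0.117
travel [0.0016, 0.0299, 0.0] rot [0.0006, 0.0008, 0.0001]
```

View pics/d9.png

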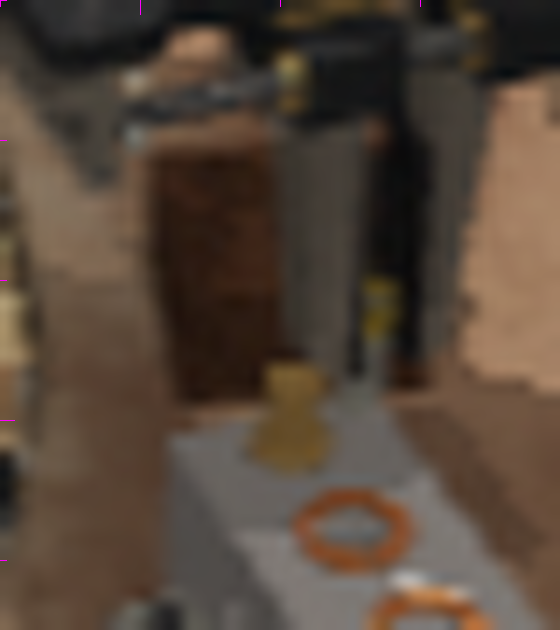

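play_rows(delta_rot=[[0.0005,0.001,0],[0.0005,0.001,0],[0.0005,0.001,0],[0.0005,0.001,0],[0.0005,0.001,0]], travel=[[0.0016,0.01,0.0003],[0.0016,0.02,0.0003],[0.0016,0.03,0.0003],[0.0016,0.033,0.0003],[0.0016,0.033,0.0003]], hand=[0,0,0,0,0])

```text
time_s: 23.15
tool_pos: [0.5154, -0.1629, 0.0858]
orientation: [[0.25, -0.001, 0.968], [-0.968, 0.0, 0.25], [-0.0, -1.0, -0.001]]
contact_force: [0.1, -0.2, -0.2]
gripper_width: 0.117
```

```bash
python3 - <<'E'
from h import *
from rig import imaging
for n in ("side",):
    d=imaging.read_camera(n); np.savez(f"{n}20.npz",**d)
    crop(d,250,185,280,215,20,"pics/e1.png")
E
python3 go.py .5155 -.1620 .09 .254
```

```text
t 23.2 pos [ 0.5158 -0.163   0.0863] yaw 0.2526 q [-0.31  0.4   1.93 -0.    0.81 -0.56] F [-0.3 -0.1 -0. ] w 0.118
travel [-0.001, -0.0037, 0.0] rot [0.0007, -0.0014, -0.0001]
```

View pics/e1.png

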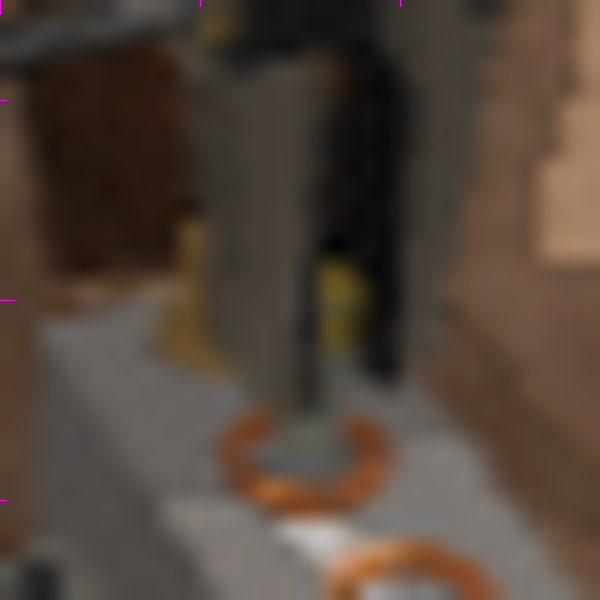

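```bash
python3 - <<'E'
from h import *
s=load("side20.npz"); T=np.array([.5158,-.163,0]); j=np.array([.968,.25,0])
def q(p): return [round((a+.475)*20) for a in np.array(proj(s,p))-(250,185)]
for z in (.0905,.08,.0545,.05):
    print(z,q(T+[0,0,z]),q(T+.006*j+[0,0,z]),q(T-.006*j+[0,0,z]))
print(q([.5158,-.163,.0525]), q([.5155,-.1613,.0525]))
# post top known?
E
```

```text
0.0905 [316, 296] [348, 288] [284, 305]
0.08 [314, 345] [345, 336] [282, 353]
0.0545 [307, 459] [339, 451] [276, 468]
0.05 [306, 479] [337, 471] [275, 488]
[307, 468] [303, 462]
```

```bash
python3 - <<'E'
from h import *
s=load("side20.npz"); c=s["color"][185:212,252:276,::-1]
c=cv2.resize(c,None,fx=22,fy=22,interpolation=cv2.INTER_LANCZOS4).astype(float)
c=np.clip((c/255)**.6*1.3*255-40,0,255).astype(np.uint8); 
n=cv2.resize(np.clip((s["color"][185:212,252:276,::-1]/255.)**.6*1.3*255-40,0,255).astype(np.uint8),None,fx=22,fy=22,interpolation=cv2.INTER_NEAREST)
cv2.imwrite("pics/e2.png",cv2.resize(np.hstack([c,n]),None,fx=.75,fy=.75))
E
```

```text
(no output)
```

View pics/e2.png

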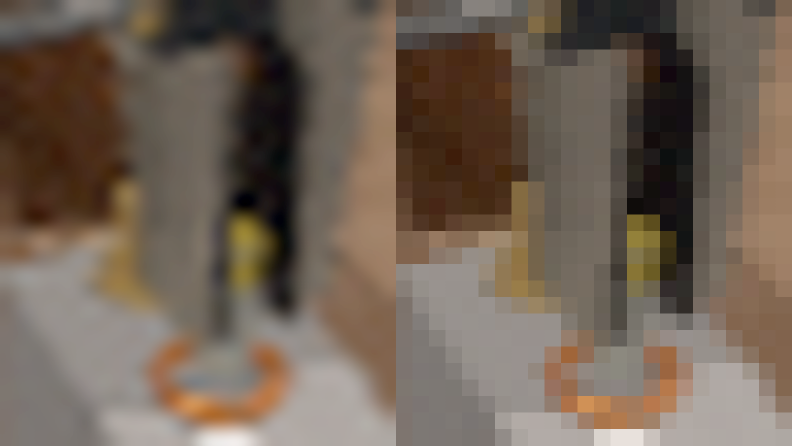

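play_rows(delta_rot=[[0.0005,-0.001,0],[0.0005,-0.001,0],[0.0005,-0.001,0],[0.0005,-0.001,0],[0.0005,-0.001,0]], travel=[[0,0.002,0],[0,0.004,0],[0,0.006,0],[0,0.007,0],[0,0.007,0]], hand=[0,0,0,0,0])

```text
time_s: 23.7
tool_pos: [0.5159, -0.1631, 0.0796]
orientation: [[0.251, 0.0, 0.968], [-0.968, -0.0, 0.251], [0.0, -1.0, 0.0]]
contact_force: [0.1, -0.3, -0.4]
gripper_width: 0.114
```

play_rows(delta_rot=[[0,0,0],[0,0,0],[0,0,0],[0,0,0],[0,0,0]], travel=[[0,0.002,0],[0,0.004,0],[0,0.006,0],[0,0.008,0],[0,0.008,0]], hand=[0,0,0,0,0])

```text
time_s: 24.2
tool_pos: [0.5158, -0.1631, 0.0713]
orientation: [[0.251, 0.0, 0.968], [-0.968, -0.0, 0.251], [0.0, -1.0, 0.0]]
contact_force: [0.1, -0.3, 0.3]
gripper_width: 0.118
```

play_rows(delta_rot=[[0,0,0],[0,0,0],[0,0,0],[0,0,0],[0,0,0],[0,0,0],[0,0,0]], travel=[[0,0.002,0],[0,0.0035,0],[0,0.0035,0],[0,0.0035,0],[0,0.0035,0],[0,0.0035,0],[0,0.0035,0]], hand=[0,0,0,0.2,0.3,0.4,0.4])

```text
time_s: 24.9
tool_pos: [0.5161, -0.1631, 0.0683]
orientation: [[0.251, 0.001, 0.968], [-0.968, -0.0, 0.251], [0.0, -1.0, 0.001]]
contact_force: [-0.1, 0.4, 0.3]
gripper_width: 0.397
```

play_rows(delta_rot=[[0,0,0],[0,0,0],[0,0,0],[0,0,0],[0,0,0],[0,0,0]], travel=[[0,-0.01,0],[0,-0.03,0],[0,-0.06,0],[0,-0.1,0],[0,-0.105,0],[0,-0.105,0]], hand=[0.4,0.4,0.4,0.4,0.4,0.4])

```text
time_s: 25.5
tool_pos: [0.5169, -0.1634, 0.175]
orientation: [[0.251, 0.004, 0.968], [-0.968, -0.001, 0.251], [0.002, -1.0, 0.003]]
contact_force: [-0.6, 0.3, 0.1]
gripper_width: 0.401
```

```bash
python3 - <<'E'
from h import *
from rig import imaging
for n in ("side",):
    d=imaging.read_camera(n); np.savez(f"{n}21.npz",**d)
    crop(d,240,170,290,220,14,"pics/e3.png")
E
python3 go.py .4041 .3543 .15 .206
```

```text
t 25.55 pos [ 0.5159 -0.1631  0.1736] yaw 0.2535 q [-0.31  0.28  1.86 -0.    0.99 -0.56] F [-1.3 -0.1  0.6] w 0.398
travel [-0.5289, 0.0231, 0.0215] rot [-0.0013, 0.0475, 0.0008]
```

View pics/e3.png

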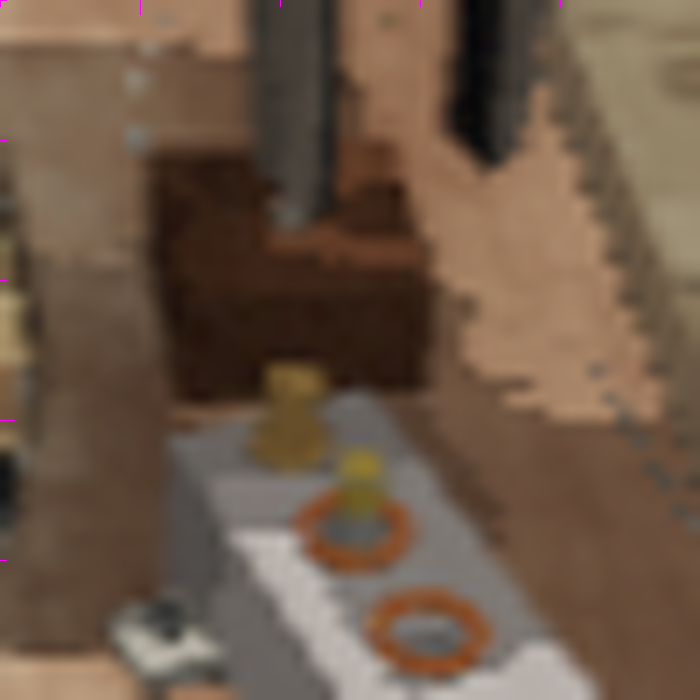

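play_rows(delta_rot=[[-0.001,0.047,0],[-0.001,0.047,0],[-0.001,0.047,0],[-0.001,0.047,0],[-0.001,0.047,0],[-0.001,0.047,0],[-0.001,0.047,0],[-0.001,0.047,0],[-0.001,0.047,0],[-0.001,0.047,0]], travel=[[-0.05,0,0.002],[-0.1,0,0.004],[-0.15,0,0.006],[-0.2,0,0.008],[-0.25,0,0.01],[-0.3,0,0.012],[-0.35,0,0.014],[-0.4,0,0.016],[-0.45,0.01,0.018],[-0.5,0.023,0.02]], hand=[0.4,0.4,0.4,0.4,0.4,0.4,0.4,0.4,0.4,0.4])

```text
time_s: 26.55
tool_pos: [0.4092, 0.3247, 0.1495]
orientation: [[0.205, -0.001, 0.979], [-0.979, -0.001, 0.205], [0.001, -1.0, -0.001]]
contact_force: [0.1, -0.8, -0.6]
gripper_width: 0.402
```

play_rows(delta_rot=[[0,0,0],[0,0,0],[0,0,0],[0,0,0]], travel=[[-0.029,0.02,0.0015],[-0.029,0.03,0.0015],[-0.029,0.03,0.0015],[-0.029,0.03,0.0015]], hand=[0.4,0.4,0.4,0.4])

```text
time_s: 26.95
tool_pos: [0.4056, 0.3503, 0.12]
orientation: [[0.205, -0.002, 0.979], [-0.979, -0.002, 0.205], [0.002, -1.0, -0.002]]
contact_force: [-0.4, 0.8, 0.7]
gripper_width: 0.399
```

```bash
python3 - <<'E'
from h import *
from rig import imaging
for n in ("side",):
    d=imaging.read_camera(n); np.savez(f"{n}22.npz",**d)
    crop(d,195,100,245,160,12,"pics/e4.png")
E
python3 go.py .404 .354 .064 .206
```

```text
t 27.0 pos [0.4061 0.3506 0.1207] yaw 0.2054 q [ 0.71  0.35  1.91 -0.    0.88  0.5 ] F [ 1.4 -0.4 -0.4] w 0.401
travel [-0.0039, 0.0567, -0.0013] rot [0.0012, -0.0006, 0.0009]
```

View pics/e4.png

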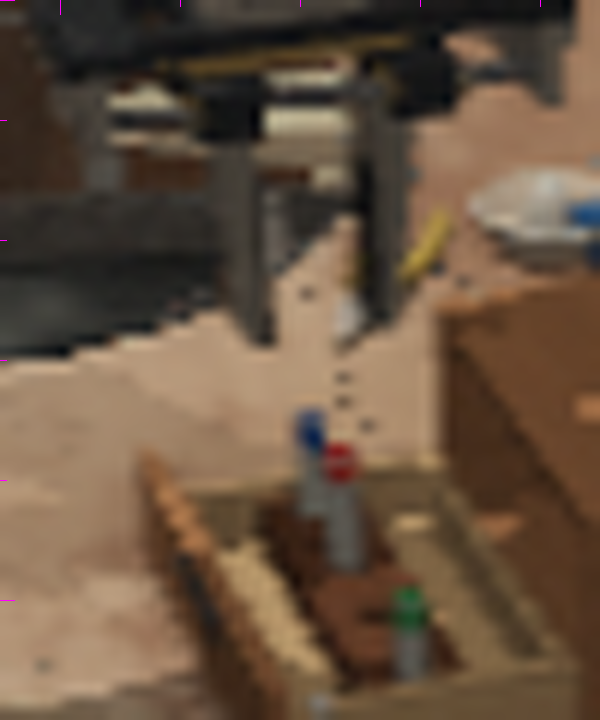

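play_rows(delta_rot=[[0.001,-0.001,0.001],[0.001,-0.001,0.001],[0.001,-0.001,0.001],[0.001,-0.001,0.001],[0.001,-0.001,0.001],[0.001,-0.001,0.001]], travel=[[-0.0038,0.0,-0.0013],[-0.0038,0.02,-0.0013],[-0.0038,0.04,-0.0013],[-0.0038,0.056,-0.0013],[-0.0038,0.056,-0.0013],[-0.0038,0.056,-0.0013]], hand=[0.4,0.4,0.4,0.4,0.4,0.4])

```text
time_s: 27.6
tool_pos: [0.4043, 0.355, 0.0654]
orientation: [[0.205, 0.001, 0.979], [-0.979, 0.001, 0.205], [-0.001, -1.0, 0.001]]
contact_force: [0.6, -0.7, 0.0]
gripper_width: 0.397
```

```bash
python3 go.py .404 .354 .064 .206
```

```text
t 27.6 pos [0.4043 0.355  0.0654] yaw 0.2067 q [0.72 0.43 1.94 0.   0.77 0.51] F [ 0.6 -0.7  0. ] w 0.397
travel [0.0009, 0.0014, -0.0005] rot [-0.0008, 0.0007, -0.0008]
```

play_rows(delta_rot=[[0,0,0],[0,0,0],[0,0,0],[0,0,0],[0,0,0],[0,0,0],[0,0,0],[0,0,0],[0,0,0]], travel=[[0.0005,0.0005,0],[0.0005,0.0005,0],[0.0005,0.0005,0],[0.0005,0.0005,0],[0.0005,0.0005,0],[0.0005,0.0005,0],[0.0005,0.0005,0],[0.0005,0.0005,0],[0.0005,0.0005,0]], hand=[0.4,0.3,0.2,0.1,0.05,0.0,0.0,0.0,0.0])

```text
time_s: 28.5
tool_pos: [0.4042, 0.3548, 0.0644]
orientation: [[0.206, 0.001, 0.979], [-0.979, 0.001, 0.206], [-0.001, -1.0, 0.001]]
contact_force: [-0.7, 0.2, 5.2]
gripper_width: 0.117
```

```bash
python3 - <<'E'
from h import *
from rig import imaging
for n in ("side",):
    d=imaging.read_camera(n); np.savez(f"{n}23.npz",**d)
    crop(d,195,110,245,160,12,"pics/e5.png")
E
python3 go.py .404 .354 .064 .206
```

```text
t 28.55 pos [0.4042 0.3548 0.0644] yaw 0.2075 q [0.72 0.43 1.95 0.   0.76 0.51] F [ 0.2 -0.1  5.3] w 0.117
travel [0.0008, 0.0004, -0.0003] rot [-0.0008, 0.0015, -0.0008]
```

View pics/e5.png

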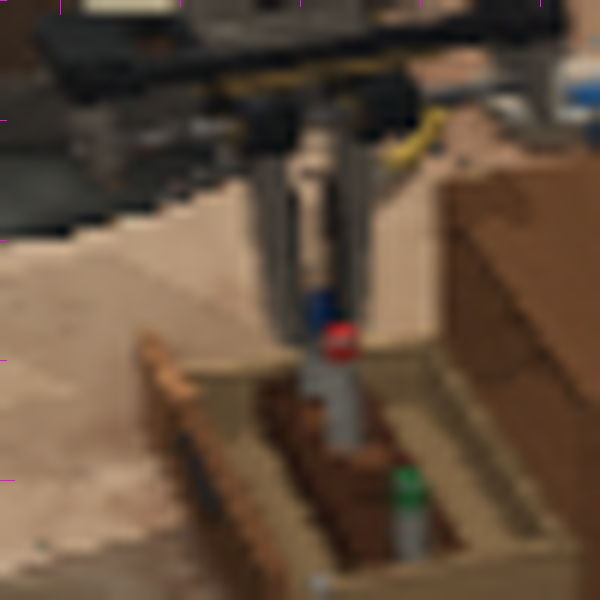

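play_rows(delta_rot=[[0,0,0],[0,0,0],[0,0,0],[0,0,0],[0,0,0],[0,0,0]], travel=[[0,-0.01,0],[0,-0.03,0],[0,-0.07,0],[0,-0.12,0],[0,-0.122,0],[0,-0.122,0]], hand=[0.0,0.0,0.0,0.0,0.0,0.0])

```text
time_s: 29.15
tool_pos: [0.4046, 0.355, 0.1878]
orientation: [[0.206, 0.003, 0.979], [-0.979, 0.003, 0.206], [-0.002, -1.0, 0.003]]
contact_force: [-0.0, -0.6, -1.4]
gripper_width: 0.119
```

```bash
python3 go.py .5265 -.2035 .186 .254
```

```text
t 29.15 pos [0.4046 0.355  0.1878] yaw 0.2075 q [0.72 0.26 1.86 0.   1.02 0.51] F [-0.  -0.6 -1.4] w 0.119
travel [0.5717, 0.0007, 0.0043] rot [-0.0032, -0.0465, -0.002]
```

play_rows(delta_rot=[[-0.002,-0.0465,-0.002],[-0.002,-0.0465,-0.002],[-0.002,-0.0465,-0.002],[-0.002,-0.0465,-0.002],[-0.002,-0.0465,-0.002],[-0.002,-0.0465,-0.002],[-0.002,-0.0465,-0.002],[-0.002,-0.0465,-0.002],[-0.002,-0.0465,-0.002],[-0.002,-0.0465,-0.002]], travel=[[0.04,0,0],[0.09,0,0.001],[0.14,0,0.001],[0.19,0,0.001],[0.24,0,0.002],[0.29,0,0.002],[0.34,0,0.003],[0.39,0,0.003],[0.44,0,0.003],[0.49,0,0.004]], hand=[0,0,0,0,0,0,0,0,0,0])

```text
time_s: 30.15
tool_pos: [0.5076, -0.1259, 0.1843]
orientation: [[0.251, -0.004, 0.968], [-0.968, -0.001, 0.251], [-0.0, -1.0, -0.004]]
contact_force: [1.6, 1.7, -0.2]
gripper_width: 0.114
```

play_rows(delta_rot=[[0,0,0],[0,0,0],[0,0,0],[0,0,0],[0,0,0]], travel=[[0.04,0,0],[0.08,0,0],[0.08,0.02,0],[0.08,0.04,0],[0.08,0.04,0]], hand=[0,0,0,0,0])

```text
time_s: 30.65
tool_pos: [0.5259, -0.2009, 0.142]
orientation: [[0.251, -0.008, 0.968], [-0.968, 0.001, 0.251], [-0.003, -1.0, -0.008]]
contact_force: [-0.5, 0.1, -0.5]
gripper_width: 0.114
```

```bash
python3 go.py .5265 -.2035 .105 .254
```

```text
t 30.65 pos [ 0.5259 -0.2009  0.142 ] yaw 0.2532 q [-0.37  0.36  1.84 -0.    0.96 -0.62] F [-0.5  0.1 -0.5] w 0.114
travel [0.0028, 0.0369, 0.0002] rot [0.0077, -0.0008, -0.0031]
```

play_rows(delta_rot=[[0.006,-0.001,-0.003],[0.006,-0.001,-0.003],[0.006,-0.001,-0.003],[0.006,-0.001,-0.003],[0.006,-0.001,-0.003],[0.006,-0.001,-0.003]], travel=[[0.0025,0,0],[0.0025,0.015,0],[0.0025,0.03,0],[0.0025,0.036,0],[0.0025,0.036,0],[0.0025,0.036,0]], hand=[0,0,0,0,0,0])

```text
time_s: 31.25
tool_pos: [0.5299, -0.2041, 0.1108]
orientation: [[0.252, 0.006, 0.968], [-0.968, -0.003, 0.253], [0.005, -1.0, 0.005]]
contact_force: [-0.6, -0.5, -0.5]
gripper_width: 0.117
```

```bash
python3 - <<'E'
from h import *
from rig import imaging
for n in ("side",):
    d=imaging.read_camera(n); np.savez(f"{n}24.npz",**d)
    crop(d,250,185,290,225,16,"pics/e6.png")
E
python3 go.py .5265 -.2035 .105 .254
```

```text
t 31.3 pos [ 0.5301 -0.2041  0.111 ] yaw 0.2553 q [-0.37  0.4   1.86 -0.    0.88 -0.62] F [-0.5  0.1 -0.7] w 0.115
travel [-0.0015, 0.0059, -0.0033] rot [-0.0055, 0.0013, 0.0051]
```

View pics/e6.png

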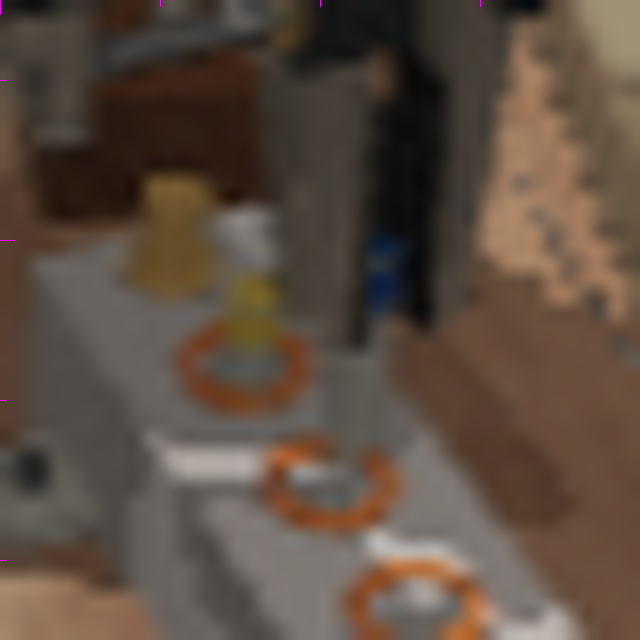

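play_rows(delta_rot=[[-0.0055,0.001,0.005],[-0.0055,0.001,0.005],[-0.0055,0.001,0.005],[-0.0055,0.001,0.005]], travel=[[-0.0012,0.004,-0.0033],[-0.0012,0.004,-0.0033],[-0.0012,0.004,-0.0033],[-0.0012,0.004,-0.0033]], hand=[0,0,0,0])

```text
time_s: 31.7
tool_pos: [0.5261, -0.2038, 0.1061]
orientation: [[0.251, -0.001, 0.968], [-0.968, 0.0, 0.251], [-0.001, -1.0, -0.001]]
contact_force: [0.5, 0.8, -0.5]
gripper_width: 0.117
```

```bash
python3 - <<'E'
from h import *
from rig import imaging
for n in ("side",):
    d=imaging.read_camera(n); np.savez(f"{n}25.npz",**d)
    crop(d,250,185,290,225,16,"pics/e7.png")
E
python3 go.py .5265 -.2035 .098 .254
```

```text
t 31.75 pos [ 0.5261 -0.2037  0.1062] yaw 0.254 q [-0.37  0.4   1.86 -0.    0.88 -0.63] F [ 0.3  0.4 -0.4] w 0.117
travel [-0.0001, 0.0082, 0.0004] rot [0.0008, -0.0, -0.0006]
```

View pics/e7.png

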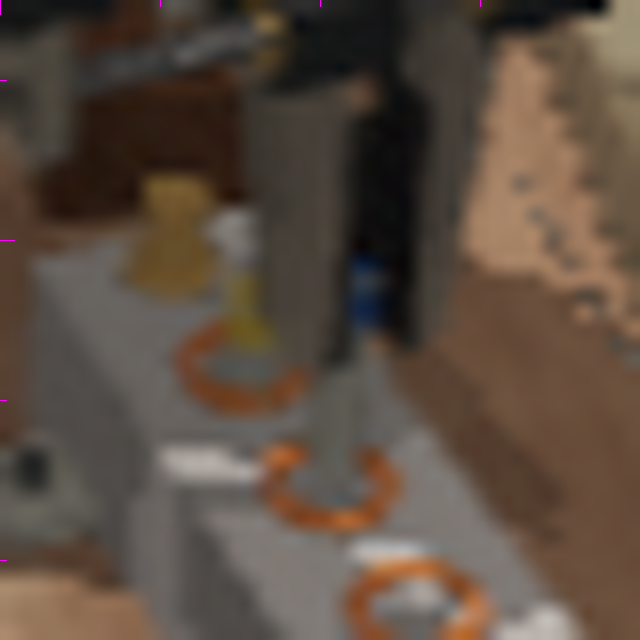

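Well centred on the washer. Descend into the mouth.

play_rows(delta_rot=[[0.001,0,0],[0.001,0,0],[0.001,0,0],[0.001,0,0],[0.001,0,0],[0.001,0,0]], travel=[[0,0.003,0.0003],[0,0.006,0.0003],[0,0.008,0.0003],[0,0.01,0.0003],[0,0.012,0.0003],[0,0.012,0.0003]], hand=[0,0,0,0,0,0])

```text
time_s: 32.35
tool_pos: [0.5261, -0.2035, 0.0937]
orientation: [[0.251, -0.001, 0.968], [-0.968, 0.001, 0.251], [-0.001, -1.0, -0.0]]
contact_force: [0.3, 0.6, -0.5]
gripper_width: 0.118
```

play_rows(delta_rot=[[0,0,0],[0,0,0],[0,0,0],[0,0,0],[0,0,0],[0,0,0],[0,0,0]], travel=[[0,0.004,0],[0,0.008,0],[0,0.012,0],[0,0.016,0],[0,0.02,0],[0,0.023,0],[0,0.023,0]], hand=[0,0,0,0,0,0,0])

```text
time_s: 33.05
tool_pos: [0.526, -0.2035, 0.0705]
orientation: [[0.251, -0.001, 0.968], [-0.968, 0.001, 0.251], [-0.001, -1.0, -0.001]]
contact_force: [0.3, 0.2, 0.1]
gripper_width: 0.115
```

play_rows(delta_rot=[[0,0,0],[0,0,0],[0,0,0],[0,0,0],[0,0,0],[0,0,0],[0,0,0]], travel=[[0,0.0015,0],[0,0.002,0],[0,0.002,0],[0,0.002,0],[0,0.002,0],[0,0.002,0],[0,0.002,0]], hand=[0,0,0,0.2,0.3,0.4,0.4])

```text
time_s: 33.75
tool_pos: [0.5263, -0.2036, 0.0691]
orientation: [[0.251, -0.0, 0.968], [-0.968, 0.001, 0.251], [-0.001, -1.0, 0.0]]
contact_force: [-1.4, 0.1, -0.6]
gripper_width: 0.4
```

play_rows(delta_rot=[[0,0,0],[0,0,0],[0,0,0],[0,0,0],[0,0,0],[0,0,0],[0,0,0]], travel=[[0,-0.01,0],[0,-0.03,0],[0,-0.06,0],[0,-0.1,0],[0,-0.105,0],[0,-0.105,0],[0,-0.105,0]], hand=[0.4,0.4,0.4,0.4,0.4,0.4,0.4])

```text
time_s: 34.45
tool_pos: [0.5257, -0.2035, 0.1734]
orientation: [[0.251, -0.001, 0.968], [-0.968, 0.001, 0.251], [-0.001, -1.0, -0.001]]
contact_force: [0.2, 0.6, 0.2]
gripper_width: 0.401
```

```bash
python3 - <<'E'
from h import *
from rig import imaging
for n in ("side",):
    d=imaging.read_camera(n); np.savez(f"{n}26.npz",**d)
    crop(d,240,160,300,235,10,"pics/e8.png")
E
python3 go.py .4298 .2311 .17 .206
```

```text
t 34.5 pos [ 0.5255 -0.2033  0.1729] yaw 0.2541 q [-0.37  0.32  1.82  0.    1.01 -0.63] F [ 0.2 -0.1 -0.7] w 0.401
travel [-0.4445, 0.0037, 0.0166] rot [0.0016, 0.0481, -0.0017]
```

View pics/e8.png

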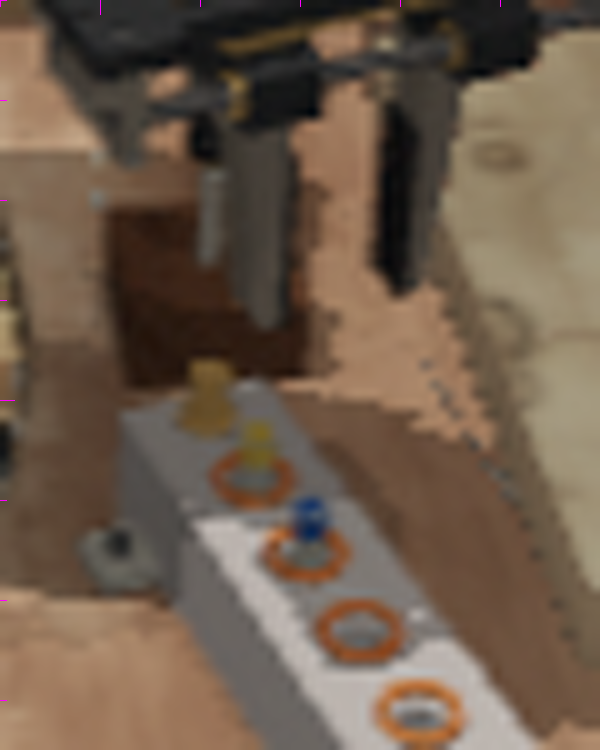

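play_rows(delta_rot=[[0.0015,0.048,-0.0015],[0.0015,0.048,-0.0015],[0.0015,0.048,-0.0015],[0.0015,0.048,-0.0015],[0.0015,0.048,-0.0015],[0.0015,0.048,-0.0015],[0.0015,0.048,-0.0015],[0.0015,0.048,-0.0015],[0.0015,0.048,-0.0015],[0.0015,0.048,-0.0015]], travel=[[-0.05,0,0.002],[-0.1,0,0.004],[-0.15,0,0.006],[-0.2,0,0.008],[-0.25,0,0.01],[-0.3,0,0.012],[-0.35,0.01,0.014],[-0.4,0.02,0.016],[-0.444,0.04,0.0165],[-0.444,0.053,0.0165]], hand=[0.4,0.4,0.4,0.4,0.4,0.4,0.4,0.4,0.4,0.4])

```text
time_s: 35.5
tool_pos: [0.4285, 0.2342, 0.1193]
orientation: [[0.209, -0.0, 0.978], [-0.978, -0.0, 0.209], [0.0, -1.0, -0.001]]
contact_force: [0.2, -0.6, -0.9]
gripper_width: 0.4
```

play_rows(delta_rot=[[0,0,0],[0,0,0],[0,0,0],[0,0,0]], travel=[[0,0.01,0],[0,0.02,0],[0,0.02,0],[0,0.02,0]], hand=[0.4,0.4,0.4,0.4])

```text
time_s: 35.9
tool_pos: [0.431, 0.2294, 0.1012]
orientation: [[0.203, 0.001, 0.979], [-0.979, -0.001, 0.203], [0.001, -1.0, 0.001]]
contact_force: [0.6, 0.1, -1.1]
gripper_width: 0.398
```

```bash
python3 - <<'E'
from h import *
from rig import imaging
for n in ("side",):
    d=imaging.read_camera(n); np.savez(f"{n}27.npz",**d)
    crop(d,200,110,250,170,12,"pics/e9.png")
E
python3 go.py .4297 .2310 .056 .206
```

```text
t 35.95 pos [0.4313 0.2296 0.1016] yaw 0.2044 q [ 0.49  0.31  2.03 -0.    0.8   0.28] F [ 0.4  0.3 -0.2] w 0.4
travel [-0.0017, 0.0456, -0.0013] rot [-0.0018, -0.0016, 0.0007]
```

View pics/e9.png

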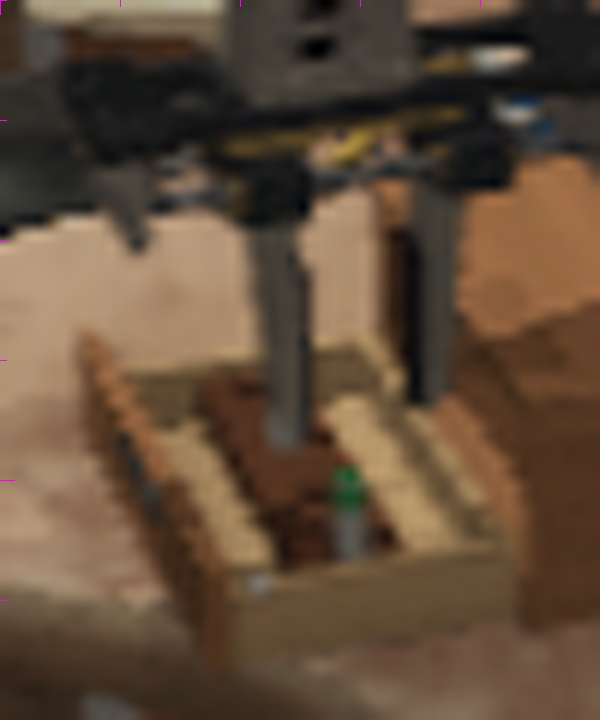

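play_rows(delta_rot=[[-0.002,-0.0015,0],[-0.002,-0.0015,0],[-0.002,-0.0015,0],[-0.002,-0.0015,0],[-0.002,-0.0015,0],[-0.002,-0.0015,0],[-0.002,-0.0015,0]], travel=[[-0.0017,0,-0.0013],[-0.0017,0.015,-0.0013],[-0.0017,0.03,-0.0013],[-0.0017,0.04,-0.0013],[-0.0017,0.0455,-0.0013],[-0.0017,0.0455,-0.0013],[-0.0017,0.0455,-0.0013]], hand=[0.4,0.4,0.4,0.4,0.4,0.4,0.4])

```text
time_s: 36.65
tool_pos: [0.4295, 0.2317, 0.0562]
orientation: [[0.206, 0.0, 0.979], [-0.979, -0.001, 0.206], [0.001, -1.0, -0.0]]
contact_force: [0.4, -0.3, -0.1]
gripper_width: 0.4
```

```bash
python3 go.py .4297 .2310 .056 .206
```

```text
t 36.65 pos [0.4295 0.2317 0.0562] yaw 0.2075 q [ 0.49  0.39  2.05 -0.    0.7   0.29] F [ 0.4 -0.3 -0.1] w 0.4
travel [0.0008, 0.0002, 0.0001] rot [0.0001, 0.0015, 0.0007]
```

play_rows(delta_rot=[[0,0,0],[0,0,0],[0,0,0],[0,0,0],[0,0,0],[0,0,0],[0,0,0],[0,0,0],[0,0,0]], travel=[[0.0005,0,0],[0.0005,0,0],[0.0005,0,0],[0.0005,0,0],[0.0005,0,0],[0.0005,0,0],[0.0005,0,0],[0.0005,0,0],[0.0005,0,0]], hand=[0.4,0.3,0.2,0.1,0.05,0.0,0.0,0.0,0.0])

```text
time_s: 37.55
tool_pos: [0.4294, 0.2312, 0.0559]
orientation: [[0.206, -0.0, 0.979], [-0.979, -0.001, 0.206], [0.001, -1.0, -0.0]]
contact_force: [-0.1, -0.7, 2.2]
gripper_width: 0.121
```

```bash
python3 go.py .4297 .2310 .056 .206
```

```text
t 37.55 pos [0.4294 0.2312 0.0559] yaw 0.2075 q [ 0.49  0.39  2.06 -0.    0.7   0.28] F [-0.1 -0.7  2.2] w 0.121
travel [0.0003, -0.0001, 0.0003] rot [0.0004, 0.0015, 0.0008]
```

play_rows(delta_rot=[[0,0,0],[0,0,0],[0,0,0],[0,0,0],[0,0,0],[0,0,0],[0,0,0]], travel=[[0,-0.01,0],[0,-0.03,0],[0,-0.07,0],[0,-0.12,0],[0,-0.122,0],[0,-0.122,0],[0,-0.122,0]], hand=[0.0,0.0,0.0,0.0,0.0,0.0,0.0])

```text
time_s: 38.25
tool_pos: [0.4285, 0.2308, 0.177]
orientation: [[0.206, -0.002, 0.979], [-0.979, -0.002, 0.206], [0.001, -1.0, -0.002]]
contact_force: [-0.5, 0.2, 0.6]
gripper_width: 0.116
```

```bash
python3 - <<'E'
from h import *
from rig import imaging
for n in ("side",):
    d=imaging.read_camera(n); np.savez(f"{n}28.npz",**d)
    crop(d,200,90,250,170,8,"pics/f1.png")
E
python3 go.py .5371 -.2442 .177 .254
```

```text
t 38.3 pos [0.4283 0.2307 0.1766] yaw 0.2075 q [ 0.49  0.2   1.97 -0.    0.98  0.28] F [-0.3 -0.2 -0.4] w 0.12
travel [0.4871, 0.0003, 0.0086] rot [0.0029, -0.0465, 0.0014]
```

View pics/f1.png

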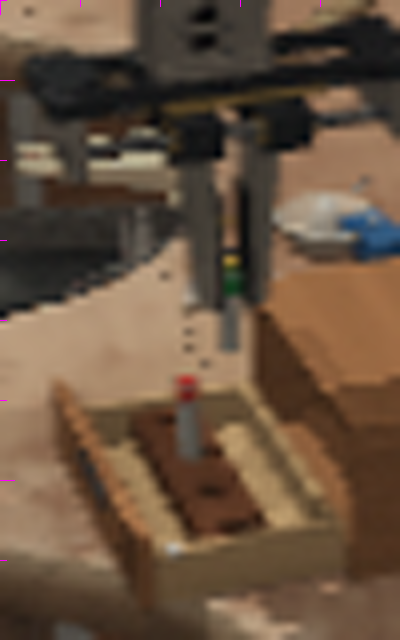

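play_rows(delta_rot=[[0.002,-0.0465,0.001],[0.002,-0.0465,0.001],[0.002,-0.0465,0.001],[0.002,-0.0465,0.001],[0.002,-0.0465,0.001],[0.002,-0.0465,0.001],[0.002,-0.0465,0.001],[0.002,-0.0465,0.001],[0.002,-0.0465,0.001],[0.002,-0.0465,0.001]], travel=[[0.04,0,0],[0.09,0,0.001],[0.14,0,0.002],[0.19,0,0.003],[0.24,0,0.004],[0.29,0,0.005],[0.34,0,0.006],[0.39,0,0.007],[0.44,0,0.008],[0.487,0,0.0085]], hand=[0,0,0,0,0,0,0,0,0,0])

```text
time_s: 39.3
tool_pos: [0.5372, -0.2455, 0.1762]
orientation: [[0.251, -0.001, 0.968], [-0.968, 0.002, 0.251], [-0.002, -1.0, -0.001]]
contact_force: [0.9, -0.2, 1.2]
gripper_width: 0.118
```

play_rows(delta_rot=[[0,0,0],[0,0,0],[0,0,0],[0,0,0],[0,0,0],[0,0,0]], travel=[[0,0,0],[0,0.03,0],[0,0.06,0],[0,0.07,0],[0,0.07,0],[0,0.07,0]], hand=[0,0,0,0,0,0])

```text
time_s: 39.9
tool_pos: [0.5383, -0.2432, 0.1085]
orientation: [[0.252, 0.001, 0.968], [-0.968, 0.001, 0.252], [-0.0, -1.0, 0.001]]
contact_force: [0.1, -0.6, -0.0]
gripper_width: 0.117
```

```bash
python3 go.py .5368 -.2442 .098 .254
```

```text
t 39.9 pos [ 0.5383 -0.2432  0.1085] yaw 0.2545 q [-0.43  0.43  1.81  0.    0.9  -0.68] F [ 0.1 -0.6 -0. ] w 0.117
travel [0.0006, 0.0105, -0.0017] rot [-0.0012, 0.0005, -0.0004]
```

play_rows(delta_rot=[[-0.001,0,0],[-0.001,0,0],[-0.001,0,0],[-0.001,0,0]], travel=[[0.0008,0.006,-0.0015],[0.0008,0.0105,-0.0015],[0.0008,0.0105,-0.0015],[0.0008,0.0105,-0.0015]], hand=[0,0,0,0])

```text
time_s: 40.3
tool_pos: [0.5369, -0.2447, 0.0979]
orientation: [[0.251, 0.001, 0.968], [-0.968, 0.0, 0.251], [-0.0, -1.0, 0.001]]
contact_force: [0.4, -0.2, -0.5]
gripper_width: 0.12
```

```bash
python3 - <<'E'
from h import *
from rig import imaging
for n in ("side",):
    d=imaging.read_camera(n); np.savez(f"{n}29.npz",**d)
    crop(d,250,190,290,230,14,"pics/f2.png")
E
python3 go.py .5368 -.2442 .098 .254
```

```text
t 40.35 pos [ 0.537  -0.2447  0.098 ] yaw 0.254 q [-0.43  0.45  1.81  0.    0.88 -0.68] F [-0.6  0.1 -0.6] w 0.115
travel [-0.0006, 0.0, -0.0001] rot [-0.0008, -0.0, 0.0001]
```

View pics/f2.png

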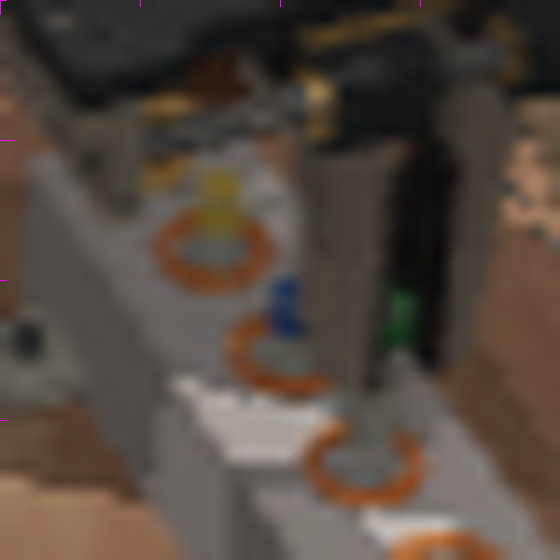

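play_rows(delta_rot=[[-0.001,0,0],[-0.001,0,0],[-0.001,0,0],[-0.001,0,0],[-0.001,0,0],[-0.001,0,0]], travel=[[-0.0004,0.003,-0.0004],[-0.0004,0.006,-0.0004],[-0.0004,0.008,-0.0004],[-0.0004,0.01,-0.0004],[-0.0004,0.012,-0.0004],[-0.0004,0.012,-0.0004]], hand=[0,0,0,0,0,0])

```text
time_s: 40.95
tool_pos: [0.5362, -0.2443, 0.0854]
orientation: [[0.251, -0.001, 0.968], [-0.968, 0.0, 0.251], [-0.0, -1.0, -0.001]]
contact_force: [-0.3, -0.7, -1.2]
gripper_width: 0.116
```

play_rows(delta_rot=[[0,0,0],[0,0,0],[0,0,0],[0,0,0],[0,0,0],[0,0,0]], travel=[[0,0.003,0],[0,0.006,0],[0,0.009,0],[0,0.012,0],[0,0.0145,0],[0,0.0145,0]], hand=[0,0,0,0,0,0])

```text
time_s: 41.55
tool_pos: [0.5361, -0.2442, 0.0708]
orientation: [[0.251, -0.001, 0.968], [-0.968, 0.0, 0.251], [-0.001, -1.0, -0.001]]
contact_force: [-0.3, -0.4, -1.2]
gripper_width: 0.113
```

play_rows(delta_rot=[[0,0,0],[0,0,0],[0,0,0],[0,0,0],[0,0,0],[0,0,0],[0,0,0]], travel=[[0,0.0015,0],[0,0.0025,0],[0,0.0025,0],[0,0.0025,0],[0,0.0025,0],[0,0.0025,0],[0,0.0025,0]], hand=[0,0,0,0.2,0.3,0.4,0.4])

```text
time_s: 42.25
tool_pos: [0.5364, -0.2444, 0.0688]
orientation: [[0.251, -0.0, 0.968], [-0.968, 0.0, 0.251], [-0.0, -1.0, -0.0]]
contact_force: [0.5, -0.5, 0.5]
gripper_width: 0.398
```

play_rows(delta_rot=[[0,0,0],[0,0,0],[0,0,0],[0,0,0],[0,0,0],[0,0,0],[0,0,0]], travel=[[0,-0.01,0],[0,-0.03,0],[0,-0.06,0],[0,-0.1,0],[0,-0.105,0],[0,-0.105,0],[0,-0.105,0]], hand=[0.4,0.4,0.4,0.4,0.4,0.4,0.4])

```text
time_s: 42.95
tool_pos: [0.5358, -0.2441, 0.1731]
orientation: [[0.251, -0.001, 0.968], [-0.968, 0.0, 0.251], [-0.001, -1.0, -0.001]]
contact_force: [-1.1, 0.4, -0.5]
gripper_width: 0.398
```

```bash
python3 - <<'E'
from h import *
from rig import imaging
for n in ("side",):
    d=imaging.read_camera(n); np.savez(f"{n}30.npz",**d)
    crop(d,240,160,300,235,10,"pics/f3.png")
E
python3 go.py .4127 .3137 .17 .206
```

```text
t 43.0 pos [ 0.5355 -0.244   0.1725] yaw 0.254 q [-0.43  0.35  1.76 -0.    1.03 -0.68] F [-0.3  0.5 -0.1] w 0.405
travel [-0.5707, 0.0033, 0.0213] rot [0.0021, 0.048, -0.0014]
```

View pics/f3.png

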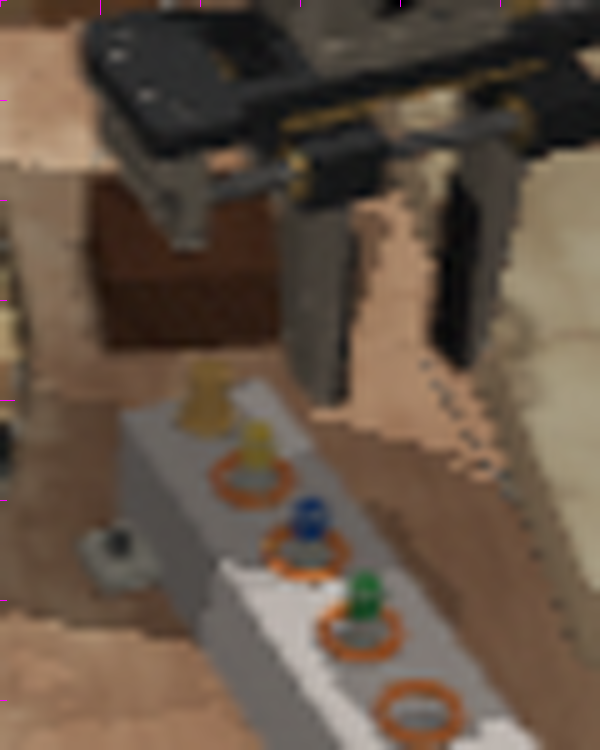

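play_rows(delta_rot=[[0.001,0.048,-0.001],[0.001,0.048,-0.001],[0.001,0.048,-0.001],[0.001,0.048,-0.001],[0.001,0.048,-0.001],[0.001,0.048,-0.001],[0.001,0.048,-0.001],[0.001,0.048,-0.001],[0.001,0.048,-0.001],[0.001,0.048,-0.001]], travel=[[-0.05,-0.01,-0.01],[-0.1,-0.02,-0.02],[-0.15,-0.02,-0.025],[-0.2,-0.02,-0.025],[-0.25,-0.02,-0.02],[-0.3,-0.02,-0.01],[-0.35,-0.02,0.0],[-0.4,-0.02,0.01],[-0.45,-0.01,0.015],[-0.5,0,0.02]], hand=[0.4,0.4,0.4,0.4,0.4,0.4,0.4,0.4,0.4,0.4])

```text
time_s: 44.0
tool_pos: [0.4305, 0.2372, 0.1745]
orientation: [[0.205, -0.0, 0.979], [-0.979, -0.001, 0.205], [0.001, -1.0, -0.001]]
contact_force: [0.8, 0.8, 0.2]
gripper_width: 0.401
```

play_rows(delta_rot=[[0,0,0],[0,0,0],[0,0,0],[0,0,0],[0,0,0],[0,0,0]], travel=[[-0.04,0.01,0.001],[-0.07,0.03,0.0015],[-0.07,0.05,0.0015],[-0.07,0.05,0.0015],[-0.07,0.05,0.0015],[-0.07,0.05,0.0015]], hand=[0.4,0.4,0.4,0.4,0.4,0.4])

```text
time_s: 44.6
tool_pos: [0.4191, 0.3037, 0.126]
orientation: [[0.204, 0.001, 0.979], [-0.979, -0.001, 0.204], [0.001, -1.0, 0.001]]
contact_force: [0.2, -0.1, 0.7]
gripper_width: 0.401
```

```bash
python3 - <<'E'
from h import *
from rig import imaging
for n in ("side",):
    d=imaging.read_camera(n); np.savez(f"{n}31.npz",**d)
    crop(d,200,110,300,240,6,"pics/f4.png")
E
python3 go.py .4127 .3136 .072 .206
```

```text
t 44.65 pos [0.4193 0.3038 0.1263] yaw 0.205 q [ 0.62  0.31  1.95 -0.    0.88  0.42] F [ 0.1 -0.1  1.3] w 0.398
travel [-0.011, 0.0543, -0.0045] rot [-0.0013, -0.001, 0.0005]
```

View pics/f4.png

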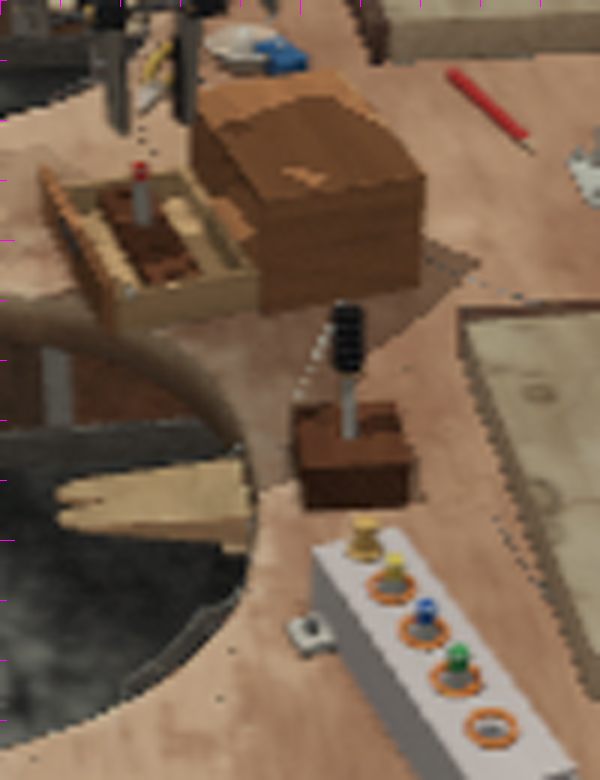

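play_rows(delta_rot=[[-0.001,-0.001,0],[-0.001,-0.001,0],[-0.001,-0.001,0],[-0.001,-0.001,0],[-0.001,-0.001,0],[-0.001,-0.001,0],[-0.001,-0.001,0],[-0.001,-0.001,0]], travel=[[-0.0108,0,-0.0045],[-0.0108,0,-0.0045],[-0.0108,0.015,-0.0045],[-0.0108,0.03,-0.0045],[-0.0108,0.045,-0.0045],[-0.0108,0.054,-0.0045],[-0.0108,0.054,-0.0045],[-0.0108,0.054,-0.0045]], hand=[0.4,0.4,0.4,0.4,0.4,0.4,0.4,0.4])

```text
time_s: 45.45
tool_pos: [0.4123, 0.3139, 0.0719]
orientation: [[0.206, -0.0, 0.979], [-0.979, -0.001, 0.206], [0.001, -1.0, -0.0]]
contact_force: [0.0, -0.5, 0.8]
gripper_width: 0.401
```

```bash
python3 go.py .4127 .3136 .072 .206
```

```text
t 45.45 pos [0.4123 0.3139 0.0719] yaw 0.207 q [ 0.65  0.4   1.98 -0.    0.76  0.44] F [ 0.  -0.5  0.8] w 0.401
travel [0.0004, -0.0001, 0.0003] rot [0.0003, 0.001, 0.0007]
```

play_rows(delta_rot=[[0,0,0],[0,0,0],[0,0,0],[0,0,0],[0,0,0],[0,0,0],[0,0,0],[0,0,0],[0,0,0]], travel=[[0,0,0],[0,0,0],[0,0,0],[0,0,0],[0,0,0],[0,0,0],[0,0,0],[0,0,0],[0,0,0]], hand=[0.4,0.3,0.2,0.1,0.05,0.0,0.0,0.0,0.0])

```text
time_s: 46.35
tool_pos: [0.4122, 0.3138, 0.0717]
orientation: [[0.206, -0.0, 0.979], [-0.979, -0.001, 0.206], [0.001, -1.0, -0.0]]
contact_force: [-0.3, -0.1, 2.9]
gripper_width: 0.12
```

```bash
python3 go.py .4127 .3136 .072 .206; python3 - <<'E'
from fit import *
s=load("side31.npz"); s0=load("side0.npz")
# rod handle centroid now
print(blobs(s,(0,0,0),(180,255,60),(252,156,264,176)))
b=blobs(s,(0,0,0),(180,255,60),(252,156,264,176)); c=max(b,key=lambda x:x[1])[0]
print(pt(s,*c,.104), pt(s0,260.94,170.31,.104))
E
```

```text
t 46.35 pos [0.4122 0.3138 0.0717] yaw 0.207 q [ 0.65  0.4   1.98 -0.    0.76  0.44] F [-0.3 -0.1  2.9] w 0.12
travel [0.0003, -0.0003, 0.0004] rot [0.0003, 0.001, 0.0007]
[([257.54, 165.98], 59)]
[0.52000648 0.02388083 0.104     ] [ 0.52769813 -0.00677081  0.104     ]
```

play_rows(delta_rot=[[0,0,0],[0,0,0],[0,0,0],[0,0,0],[0,0,0],[0,0,0],[0,0,0],[0,0,0]], travel=[[0,-0.01,0],[0,-0.03,0],[0,-0.07,0],[0,-0.12,0],[0,-0.145,0],[0,-0.145,0],[0,-0.145,0],[0,-0.145,0]], hand=[0.0,0.0,0.0,0.0,0.0,0.0,0.0,0.0])

```text
time_s: 47.15
tool_pos: [0.4114, 0.3132, 0.2153]
orientation: [[0.206, -0.002, 0.979], [-0.979, -0.002, 0.206], [0.002, -1.0, -0.003]]
contact_force: [-0.1, 0.5, -0.1]
gripper_width: 0.117
```

```bash
python3 - <<'E'
from h import *
from rig import imaging
for n in ("side",):
    d=imaging.read_camera(n); np.savez(f"{n}32.npz",**d)
    crop(d,190,70,270,190,6,"pics/f5.png")
E
python3 go.py .5469 -.2849 .215 .254
```

```text
t 47.2 pos [0.4114 0.3132 0.2151] yaw 0.207 q [ 0.65  0.2   1.87 -0.    1.08  0.44] F [ 0.2 -0.3 -1.2] w 0.119
travel [0.6132, 0.0013, 0.0097] rot [0.003, -0.047, 0.002]
```

View pics/f5.png

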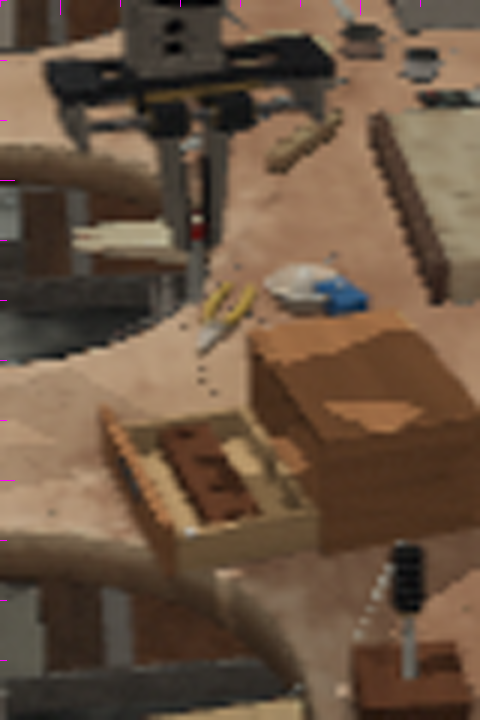

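play_rows(delta_rot=[[0.001,-0.047,0.001],[0.001,-0.047,0.001],[0.001,-0.047,0.001],[0.001,-0.047,0.001],[0.001,-0.047,0.001],[0.001,-0.047,0.001],[0.001,-0.047,0.001],[0.001,-0.047,0.001],[0.001,-0.047,0.001],[0.001,-0.047,0.001]], travel=[[0.04,0,0],[0.09,0,0.001],[0.14,0,0.002],[0.19,0,0.003],[0.24,0,0.004],[0.29,0,0.005],[0.34,0,0.006],[0.39,0,0.007],[0.44,0,0.008],[0.49,0,0.0085]], hand=[0,0,0,0,0,0,0,0,0,0])

```text
time_s: 48.2
tool_pos: [0.5206, -0.1658, 0.2155]
orientation: [[0.251, -0.002, 0.968], [-0.968, 0.001, 0.251], [-0.002, -1.0, -0.001]]
contact_force: [1.0, 0.2, -0.7]
gripper_width: 0.119
```

play_rows(delta_rot=[[0,0,0],[0,0,0],[0,0,0],[0,0,0],[0,0,0],[0,0,0],[0,0,0],[0,0,0]], travel=[[0.04,0,0],[0.08,0,0],[0.123,0,0],[0.123,0.03,0],[0.123,0.06,0],[0.123,0.08,0],[0.123,0.08,0],[0.123,0.08,0]], hand=[0,0,0,0,0,0,0,0])

```text
time_s: 49.0
tool_pos: [0.5517, -0.2826, 0.1361]
orientation: [[0.251, -0.002, 0.968], [-0.968, 0.001, 0.251], [-0.002, -1.0, -0.001]]
contact_force: [0.2, -0.6, -0.2]
gripper_width: 0.117
```

```bash
python3 go.py .5466 -.285 .115 .254
```

```text
t 49.0 pos [ 0.5517 -0.2826  0.1361] yaw 0.254 q [-0.48  0.44  1.72  0.    0.98 -0.73] F [ 0.2 -0.6 -0.2] w 0.117
travel [0.0011, 0.0211, -0.0055] rot [0.0012, 0.0, -0.0016]
```

play_rows(delta_rot=[[0.001,0,-0.001],[0.001,0,-0.001],[0.001,0,-0.001],[0.001,0,-0.001],[0.001,0,-0.001]], travel=[[0.001,0.005,-0.0055],[0.001,0.015,-0.0055],[0.001,0.021,-0.0055],[0.001,0.021,-0.0055],[0.001,0.021,-0.0055]], hand=[0,0,0,0,0])

```text
time_s: 49.5
tool_pos: [0.5471, -0.2852, 0.1159]
orientation: [[0.251, 0.002, 0.968], [-0.968, -0.0, 0.251], [0.001, -1.0, 0.001]]
contact_force: [-0.1, -0.4, -0.2]
gripper_width: 0.113
```

```bash
python3 - <<'E'
from h import *
from rig import imaging
for n in ("side",):
    d=imaging.read_camera(n); np.savez(f"{n}33.npz",**d)
    crop(d,255,195,300,245,12,"pics/f6.png")
E
python3 go.py .5466 -.285 .115 .254
```

```text
t 49.55 pos [ 0.5473 -0.2853  0.1161] yaw 0.2541 q [-0.48  0.46  1.74  0.    0.94 -0.74] F [0.2 0.3 0.4] w 0.119
travel [-0.0004, 0.0011, -0.0006] rot [-0.0017, 0.0001, 0.001]
```

View pics/f6.png

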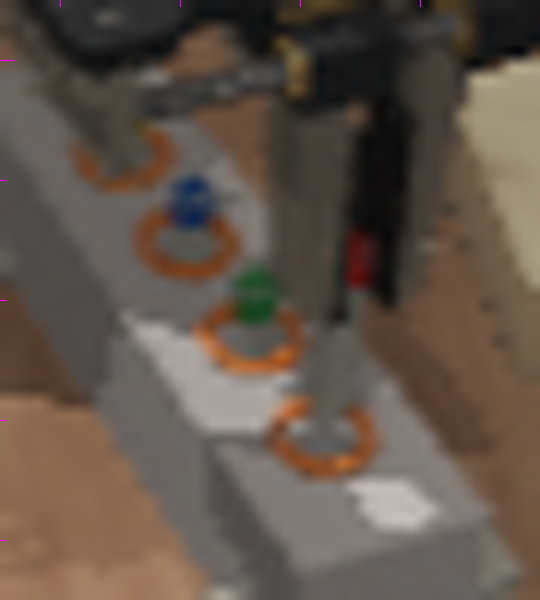

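Centred. Descend: TCP 0.116 → 0.102 first (foot ≈ 0.046).

play_rows(delta_rot=[[-0.0015,0,0.001],[-0.0015,0,0.001],[-0.0015,0,0.001],[-0.0015,0,0.001],[-0.0015,0,0.001],[-0.0015,0,0.001],[-0.0015,0,0.001]], travel=[[-0.0003,0.003,-0.0005],[-0.0003,0.006,-0.0005],[-0.0003,0.008,-0.0005],[-0.0003,0.01,-0.0005],[-0.0003,0.012,-0.0005],[-0.0003,0.014,-0.0005],[-0.0003,0.014,-0.0005]], hand=[0,0,0,0,0,0,0])

```text
time_s: 50.25
tool_pos: [0.5464, -0.285, 0.1016]
orientation: [[0.251, -0.0, 0.968], [-0.968, 0.0, 0.251], [-0.0, -1.0, -0.0]]
contact_force: [-0.3, -0.1, -0.9]
gripper_width: 0.115
```

play_rows(delta_rot=[[0,0,0],[0,0,0],[0,0,0],[0,0,0],[0,0,0],[0,0,0],[0,0,0],[0,0,0],[0,0,0]], travel=[[0,0.004,0],[0,0.008,0],[0,0.012,0],[0,0.016,0],[0,0.02,0],[0,0.024,0],[0,0.028,0],[0,0.031,0],[0,0.031,0]], hand=[0,0,0,0,0,0,0,0,0])

```text
time_s: 51.15
tool_pos: [0.5463, -0.2849, 0.0704]
orientation: [[0.251, -0.001, 0.968], [-0.968, 0.001, 0.251], [-0.001, -1.0, -0.001]]
contact_force: [-0.1, -0.2, 0.1]
gripper_width: 0.119
```

play_rows(delta_rot=[[0,0,0],[0,0,0],[0,0,0],[0,0,0],[0,0,0],[0,0,0],[0,0,0]], travel=[[0,0.0015,0],[0,0.002,0],[0,0.002,0],[0,0.002,0],[0,0.002,0],[0,0.002,0],[0,0.002,0]], hand=[0,0,0,0.2,0.3,0.4,0.4])

```text
time_s: 51.85
tool_pos: [0.5466, -0.2851, 0.069]
orientation: [[0.251, 0.0, 0.968], [-0.968, 0.0, 0.251], [-0.0, -1.0, 0.0]]
contact_force: [0.1, 0.6, -0.2]
gripper_width: 0.4
```

play_rows(delta_rot=[[0,0,0],[0,0,0],[0,0,0],[0,0,0],[0,0,0],[0,0,0],[0,0,0]], travel=[[0,-0.01,0],[0,-0.03,0],[0,-0.06,0],[0,-0.1,0],[0,-0.115,0],[0,-0.115,0],[0,-0.115,0]], hand=[0.4,0.4,0.4,0.4,0.4,0.4,0.4])

```text
time_s: 52.55
tool_pos: [0.5461, -0.2848, 0.1832]
orientation: [[0.251, -0.001, 0.968], [-0.968, 0.0, 0.251], [-0.001, -1.0, -0.0]]
contact_force: [-0.3, -0.2, -0.7]
gripper_width: 0.398
```

```bash
python3 go.py .30 .265 .2 .206
```

```text
t 52.55 pos [ 0.5461 -0.2848  0.1832] yaw 0.254 q [-0.48  0.38  1.69  0.    1.07 -0.74] F [-0.3 -0.2 -0.7] w 0.398
travel [-0.594, -0.0164, -0.1001] rot [0.0004, 0.048, -0.0006]
```

```bash
python3 go.py .305 .269 .2 1.777
```

```text
t 52.55 pos [ 0.5461 -0.2848  0.1832] yaw 0.254 q [-0.48  0.38  1.69  0.    1.07 -0.74] F [-0.3 -0.2 -0.7] w 0.398
travel [-0.5966, -0.0164, -0.0942] rot [-0.0001, -1.523, -0.0008]
```

play_rows(delta_rot=[[0,-0.1,0],[0,-0.2,0],[0,-0.35,0],[0,-0.5,0],[0,-0.65,0],[0,-0.8,0],[0,-0.95,0],[0,-1.1,0],[0,-1.25,0],[0,-1.4,0]], travel=[[-0.03,-0.017,-0.01],[-0.07,-0.017,-0.03],[-0.12,-0.017,-0.05],[-0.17,-0.017,-0.06],[-0.22,-0.017,-0.07],[-0.27,-0.017,-0.075],[-0.32,-0.017,-0.08],[-0.37,-0.017,-0.085],[-0.42,-0.017,-0.09],[-0.47,-0.017,-0.09]], hand=[0.3,0.2,0.1,0,0,0,0,0,0,0])

```text
time_s: 53.55
tool_pos: [0.3407, 0.1417, 0.1995]
orientation: [[0.996, -0.003, -0.089], [0.089, -0.001, 0.996], [-0.003, -1.0, -0.001]]
contact_force: [1.6, 0.2, -0.7]
gripper_width: 0.005
```

```bash
python3 go.py .305 .269 .2 1.777
```

```text
t 53.55 pos [0.3407 0.1417 0.1995] yaw 1.6597 q [ 0.39 -0.03  2.16  0.    1.01 -1.27] F [ 1.6  0.2 -0.7] w 0.005
travel [-0.0242, -0.0005, 0.13] rot [0.0006, -0.1173, -0.0027]
```

play_rows(delta_rot=[[0,-0.117,-0.002],[0,-0.117,-0.002],[0,-0.117,-0.002],[0,-0.117,-0.002],[0,-0.117,-0.002],[0,-0.117,-0.002]], travel=[[-0.01,0,0.05],[-0.02,0,0.1],[-0.024,0,0.128],[-0.024,0,0.128],[-0.024,0,0.128],[-0.024,0,0.128]], hand=[0,0,0,0,0,0])

```text
time_s: 54.15
tool_pos: [0.3081, 0.2651, 0.2]
orientation: [[0.98, 0.0, -0.198], [0.198, -0.001, 0.98], [-0.0, -1.0, -0.001]]
contact_force: [-0.5, -0.5, 0.1]
gripper_width: 0.004
```

```bash
python3 - <<'E'
from h import *
from rig import imaging
for n in ("side","top"):
    d=imaging.read_camera(n); np.savez(f"{n}34.npz",**d)
    if n=="side": crop(d,190,80,310,240,5,"pics/f7.png")
    else: crop(d,110,150,330,250,3,"pics/f8.png")
E
python3 go.py .316 .2715 .036 1.777
```

```text
t 54.25 pos [0.3086 0.2651 0.2005] yaw 1.7695 q [ 0.71  0.03  2.1  -0.    1.01 -1.06] F [0.2 0.4 0.1] w 0.007
travel [0.0084, 0.1645, 0.0049] rot [0.0007, -0.0075, 0.001]
```

View pics/f7.png

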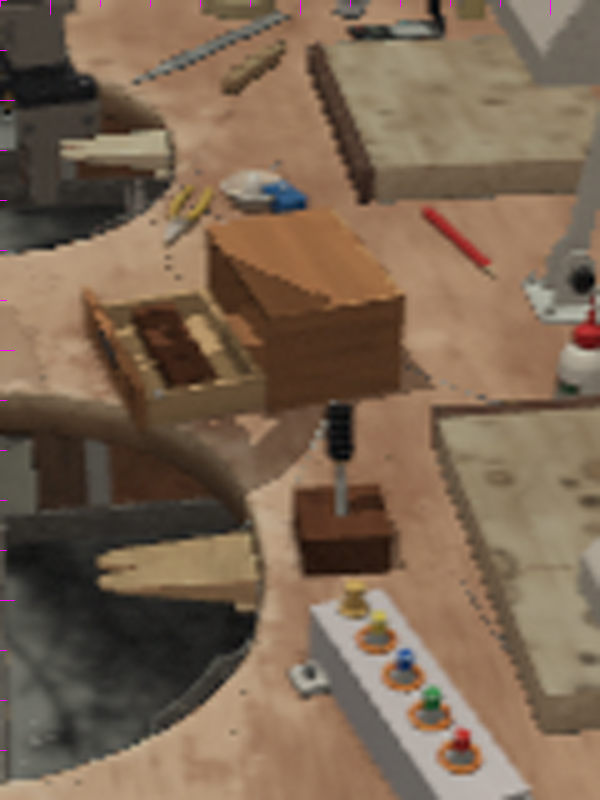

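View pics/f8.png

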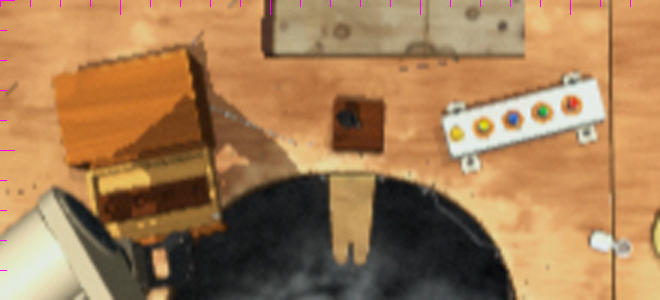

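play_rows(delta_rot=[[0,-0.0075,0.001],[0,-0.0075,0.001],[0,-0.0075,0.001],[0,-0.0075,0.001],[0,-0.0075,0.001],[0,-0.0075,0.001],[0,-0.0075,0.001]], travel=[[0.006,0.04,0.005],[0.006,0.08,0.005],[0.006,0.12,0.005],[0.006,0.15,0.005],[0.006,0.164,0.005],[0.006,0.164,0.005],[0.006,0.164,0.005]], hand=[0,0,0,0,0,0,0])

```text
time_s: 54.95
tool_pos: [0.3141, 0.2719, 0.0373]
orientation: [[0.979, 0.001, -0.205], [0.205, -0.0, 0.979], [0.001, -1.0, -0.0]]
contact_force: [-0.6, -0.2, 0.7]
gripper_width: 0.003
```

```bash
python3 - <<'E'
from h import *
from rig import imaging
for n in ("side",):
    d=imaging.read_camera(n); np.savez(f"{n}35.npz",**d)
    crop(d,170,100,250,180,8,"pics/f9.png")
E
python3 go.py .3465 .278 .036 1.777
```

```text
t 55.0 pos [0.3144 0.2724 0.0378] yaw 1.7775 q [ 0.71  0.34  2.21 -0.    0.59 -1.07] F [-0.1 -0.2 -0.3] w 0.006
travel [0.0325, 0.0018, -0.0011] rot [-0.0005, 0.0005, 0.0018]
```

View pics/f9.png

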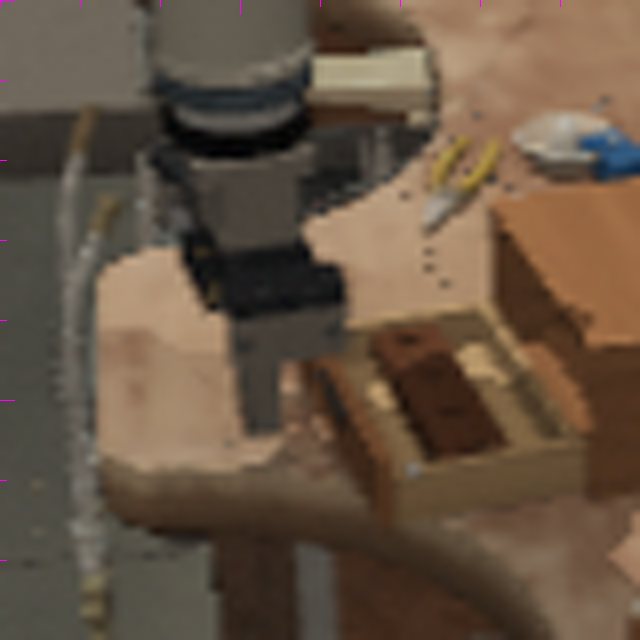

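play_rows(delta_rot=[[0,0,0],[0,0,0],[0,0,0],[0,0,0],[0,0,0],[0,0,0],[0,0,0],[0,0,0],[0,0,0],[0,0,0]], travel=[[0.01,0.0015,-0.001],[0.02,0.0015,-0.001],[0.026,0.0015,-0.001],[0.032,0.0015,-0.001],[0.038,0.0015,-0.001],[0.046,0.0015,-0.001],[0.056,0.0015,-0.001],[0.068,0.0015,-0.001],[0.08,0.0015,-0.001],[0.09,0.0015,-0.001]], hand=[0,0,0,0,0,0,0,0,0,0])

```text
time_s: 56.0
tool_pos: [0.4031, 0.29, 0.0354]
orientation: [[0.979, 0.001, -0.206], [0.206, -0.0, 0.979], [0.001, -1.0, -0.0]]
contact_force: [-2.1, -2.2, 1.0]
gripper_width: 0.007
```

```bash
python3 - <<'E'
from h import *
from rig import imaging
for n in ("side",):
    d=imaging.read_camera(n); np.savez(f"{n}36.npz",**d)
    crop(d,170,100,250,180,8,"pics/g1.png")
E
python3 go.py .4541 .3005 .036 1.777
```

```text
t 56.05 pos [0.405  0.2911 0.0358] yaw 1.7783 q [ 0.62  0.43  2.04 -0.    0.66 -1.16] F [1.7 1.5 0.8] w 0.002
travel [0.05, -0.0001, -0.0009] rot [-0.0008, 0.0013, 0.0033]
```

View pics/g1.png

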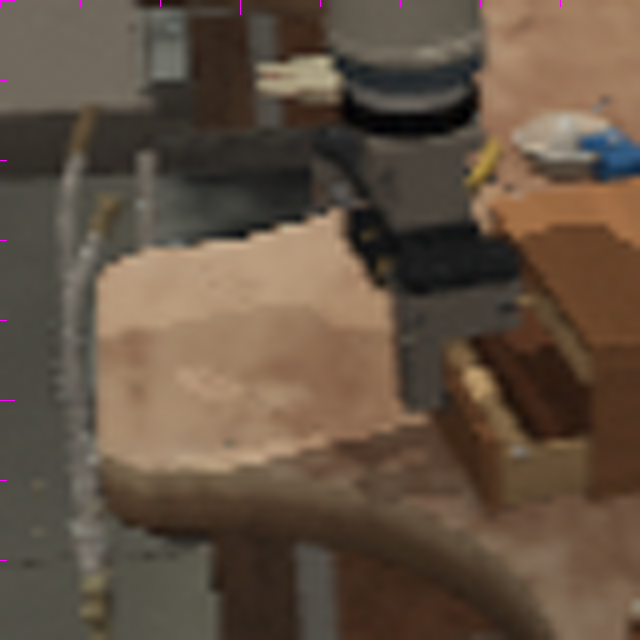

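```bash
python3 - <<'E'
from h import *
s=load("side2.npz")
for a in (-.094,.094):
  for z in (.16,.173,.19):
    for w in (-.0375,0,.0375):
      p=np.array([.5272,-.0124,z])+a*np.array([.968,.251,0])+w*np.array([-.251,.968,0]); u,v=proj(s,p); print(a,z,w,round((u-230+.45)*10),round((v-130+.45)*10))
s=load("side36.npz")
# body corner now, bottom z=.113, jaw dir (-.206,.979), push dir (.979,.206)
for a in (-.094,):
  for w in (-.0375,.0375):
    for z in (.1,.113):
      p=np.array([.405,.2911,z])+a*np.array([-.206,.979,0])+w*np.array([.979,.206,0]); u,v=proj(s,p); print(w,z,round((u-170+.44)*8),round((v-100+.44)*8))
# case front top edge
f=np.array([.3563,.28,0])+.12*np.array([.979,.2045,0])
for y in (-.092,.092):
    u,v=proj(s,f+y*np.array([-.2045,.979,0])+[0,0,.096]); print("case",round((u-170+.44)*8),round((v-100+.44)*8))
E
```

```text
-0.094 0.16 -0.0375 118 394
-0.094 0.16 0 79 339
-0.094 0.16 0.0375 40 286
-0.094 0.173 -0.0375 118 362
-0.094 0.173 0 78 308
-0.094 0.173 0.0375 40 255
-0.094 0.19 -0.0375 119 320
-0.094 0.19 0 78 266
-0.094 0.19 0.0375 40 214
0.094 0.16 -0.0375 600 288
0.094 0.16 0 551 238
0.094 0.16 0.0375 505 190
0.094 0.173 -0.0375 603 257
0.094 0.173 0 554 208
0.094 0.173 0.0375 508 160
0.094 0.19 -0.0375 607 216
0.094 0.19 0 558 167
0.094 0.19 0.0375 511 120
-0.0375 0.1 397 379
-0.0375 0.113 396 357
0.0375 0.1 535 356
0.0375 0.113 535 334
case 592 352
case 486 202
```

play_rows(delta_rot=[[0,0,0],[0,0,0],[0,0,0],[0,0,0],[0,0,0]], travel=[[0.01,0,-0.0005],[0.02,0,-0.001],[0.03,0,-0.001],[0.038,0,-0.001],[0.038,0,-0.001]], hand=[0,0,0,0,0])

```text
time_s: 56.55
tool_pos: [0.4414, 0.2976, 0.0359]
orientation: [[0.979, 0.003, -0.206], [0.206, 0.001, 0.979], [0.003, -1.0, 0.001]]
contact_force: [0.2, -0.5, 0.0]
gripper_width: 0.003
```

play_rows(delta_rot=[[0,0,0],[0,0,0],[0,0,0],[0,0,0]], travel=[[0.003,0,0],[0.006,0,0],[0.008,0,0],[0.008,0,0]], hand=[0,0,0,0])

```text
time_s: 56.95
tool_pos: [0.4458, 0.298, 0.0356]
orientation: [[0.979, -0.002, -0.206], [0.206, -0.001, 0.979], [-0.002, -1.0, -0.001]]
contact_force: [-7.2, 0.1, 2.9]
gripper_width: 0.006
```

play_rows(delta_rot=[[0,0,0],[0,0,0],[0,0,0],[0,0,0]], travel=[[0.0025,0,0],[0.005,0,0],[0.006,0,0],[0.006,0,0]], hand=[0,0,0,0])

```text
time_s: 57.35
tool_pos: [0.4529, 0.2995, 0.0356]
orientation: [[0.978, 0.001, -0.206], [0.206, -0.0, 0.978], [0.001, -1.0, -0.0]]
contact_force: [-2.1, -0.9, -0.2]
gripper_width: 0.003
```

```bash
python3 - <<'E'
from h import *
from rig import imaging
for n in ("side",):
    d=imaging.read_camera(n); np.savez(f"{n}37.npz",**d)
    crop(d,190,110,250,180,10,"pics/g2.png")
E
python3 go.py .4541 .3005 .036 1.777
```

```text
t 57.4 pos [0.4529 0.2995 0.0356] yaw 1.7786 q [ 0.58  0.48  1.95 -0.    0.71 -1.2 ] F [-1.9 -2.2 -0.5] w 0.006
travel [0.0014, -0.0004, 0.0007] rot [0.0003, 0.0016, 0.0005]
```

View pics/g2.png

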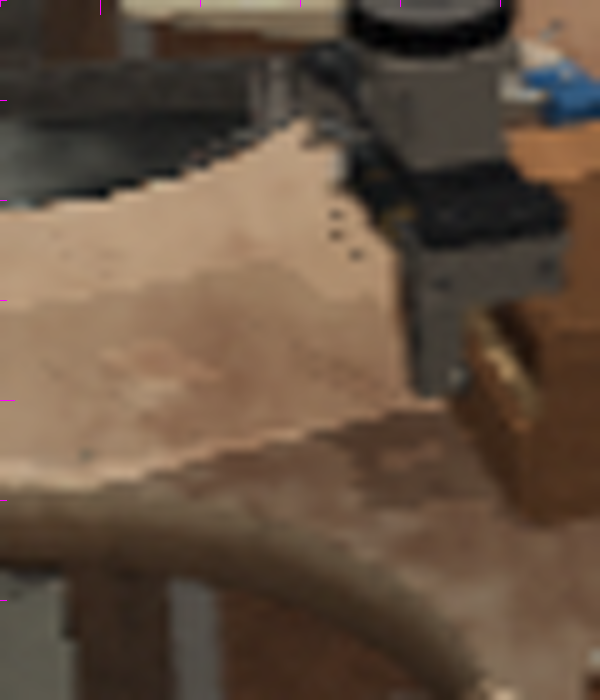

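play_rows(delta_rot=[[0,0,0],[0,0,0],[0,0,0]], travel=[[0.0015,0,0],[0.003,0,0],[0.003,0,0]], hand=[0,0,0])

```text
time_s: 57.7
tool_pos: [0.4531, 0.2995, 0.0355]
orientation: [[0.979, -0.005, -0.206], [0.206, -0.002, 0.979], [-0.005, -1.0, -0.001]]
contact_force: [-14.1, -1.1, 10.5]
gripper_width: 0.001
```

play_rows(delta_rot=[[0,0,0],[0,0,0],[0,0,0]], travel=[[0.001,0,0],[0.002,0,0],[0.002,0,0]], hand=[0,0,0])

```text
time_s: 58.0
tool_pos: [0.4531, 0.2994, 0.0354]
orientation: [[0.979, -0.008, -0.205], [0.205, -0.003, 0.979], [-0.008, -1.0, -0.001]]
contact_force: [-20.9, -0.3, 16.7]
gripper_width: 0.006
```

Hard stop reached. Back off, rise, and inspect.

play_rows(delta_rot=[[0,0,0],[0,0,0],[0,0,0],[0,0,0],[0,0,0],[0,0,0],[0,0,0],[0,0,0],[0,0,0],[0,0,0]], travel=[[-0.005,0,0],[-0.015,0,0],[-0.04,0,0],[-0.08,0,0],[-0.12,0,0],[-0.12,-0.05,0],[-0.12,-0.1,0],[-0.12,-0.15,0],[-0.12,-0.2,0],[-0.12,-0.2,0]], hand=[0,0,0,0,0,0,0,0,0,0])

```text
time_s: 59.0
tool_pos: [0.3436, 0.2786, 0.2422]
orientation: [[0.978, 0.011, -0.206], [0.206, 0.008, 0.978], [0.012, -1.0, 0.006]]
contact_force: [1.4, -0.1, -1.2]
gripper_width: 0.001
```

```bash
python3 - <<'E'
from h import *
from rig import imaging
for n in ("side","top"):
    d=imaging.read_camera(n); np.savez(f"{n}38.npz",**d)
    if n=="side": crop(d,190,100,310,240,5,"pics/g3.png");cv2.imwrite("pics/g5.png",d["color"][:,:,::-1])
    else: crop(d,110,150,370,250,3,"pics/g4.png")
E
python3 go.py .4541 .3005 .036 1.777
```

```text
t 59.1 pos [0.3411 0.2766 0.2369] yaw 1.7784 q [ 0.68  0.04  2.   -0.    1.09 -1.1 ] F [ 0.   0.2 -0.5] w 0.005
travel [0.1145, 0.2014, -0.0003] rot [-0.0019, 0.0014, 0.0049]
```

View pics/g3.png

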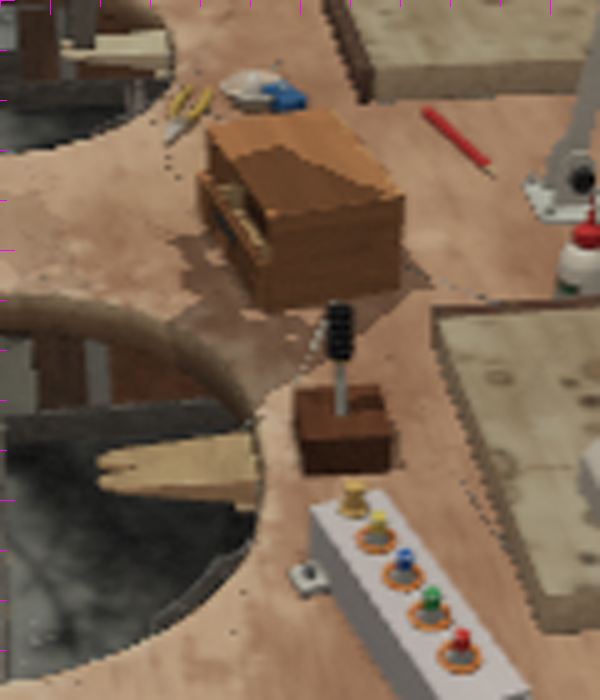

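View pics/g4.png

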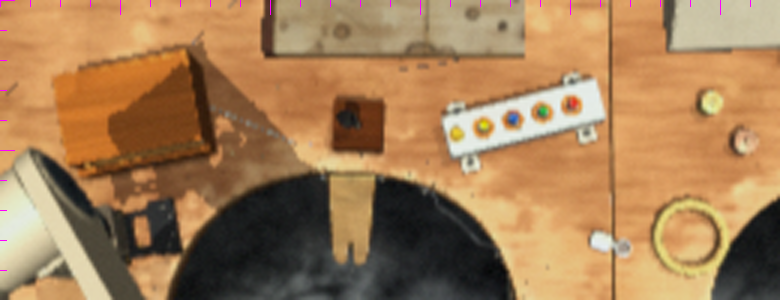

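View pics/g5.png

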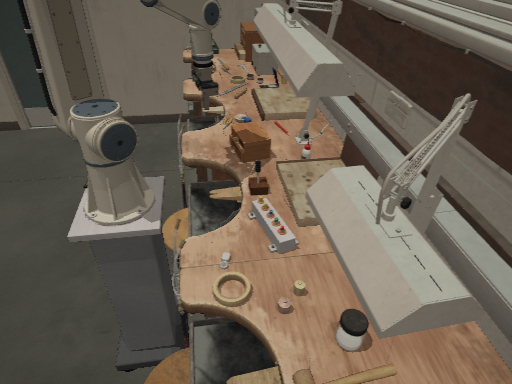

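```bash
python3 - <<'E'
from rig import order
print(order.hand_in())
E
```

```text
the job is handed in; nothing more can be done
None
```

The job is done and handed in at about 59 s. All four bores were marked, so all four were gauged and filled.

| Bore, starting nearest the brass post | Depth found | Pin placed |
|---|---|---|
| 1 | 14 mm | yellow, 36 mm |
| 2 | 30 mm | blue, 52 mm |
| 3 | 22 mm | green, 44 mm |
| 4 | 38 mm | red, 60 mm |

- **Gauging:** the rod touched the bottom of each bore in that order, with 7 to 16 N of contact.
- **Rod:** the first try at putting it back landed on the rim of the stand's hole, with about 21 N. I moved over slightly and it went in cleanly.
- **Stand:** it was later knocked about 3 cm aside while the arm was elsewhere. The rod stayed upright in it, so I left it where it was.
- **Drawer:** it went past the catch at about 7 N and then met a hard stop, which I pressed to about 21 N along the push. It stayed shut when I backed off.

The last pictures show the four pins in their bores with the washers in place, the rod upright and the drawer shut. The pots and loupe showed no visible change. I judged the pin tops level with the post only by eye, from the pictures and the height of the tool when I let each one go; I did not measure them separately.

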